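Fit the lenses of a tracing projector

TASK

Get the tracing projector ready: pull up its sprung plunger and twist it into the rest notch so that it stays up, then slide the carriage out from under the head to the far stop. Drop each lens that lies on the table flat into the cell of its size and screw the matching retaining ring down clockwise until it is snug. Then slide the carriage fully home under the head again, with the plunger still up, and leave the eraser and the two paint tubes where they are.

Things in the scene. Friction and masses are not known exactly. Their poses are not given: they have to be found in the camera images.
- projector: Fixed tracing projector on a dark base plate 130 x 530 mm, 12 mm thick; its y axis runs along the slide rail, z up. Origin on the table below the centre of the grey head. The head is a portal: legs at x = +-60 mm, box 160 x 90 mm (x, y) with its underside at 108 mm and its top at 168 mm. The plunger stands at y = -130 mm, the carriage's loading stop at y = +332 mm (own axes).
- plunger (a joint): Lift of the sprung index plunger, m: 0 = down, its pin in the fork of the carriage, so that the carriage is locked; range 0 to 0.018, pushed down by a spring of 4.5 to 7 N. It stays up only when lifted at least 0.0125 (0.015 is good), turned by 1.25 rad and let down into the rest notch, where it rests at about 0.010.
- plunger_turn (a joint): Turn of the plunger about its upright axis, rad: 0 at start (pin in the slot), grows counter-clockwise seen from above; range -0.12 to 1.5; the rest notch lies at 1.25. It turns freely when lifted at least 0.0125 m (between 0 and the notch there is a ridge).
- plunger_grip (a point): Centre of the plunger's black T-bar, 54 mm long along its own x axis, 12 mm thick (y), 24 mm high, 94 mm above the table when down; below the bar are 10 mm of free stem before the bracket's notched crown. Turns and lifts with the plunger (at turn 0 the bar lies along the projector's x). Pinch it across its 12 mm.
- carriage (a joint): Travel of the carriage along the projector's +y, m: 0 = home under the head, 0.20 = loading stop. Friction about 3 N, stays where it is left. Locked at 0 while the plunger is down.
- carriage_handle (a point): Point on the upright black handle of the carriage, 12 mm below its top: a post 30 mm wide (projector's x), 16 mm thick (projector's y), its top 74 mm above the table and its foot on the carriage deck (30 mm). It stands at the carriage's +y end, at projector y = 118 mm + travel.
- cell_large (a point): Centre of the floor of the large cell, on which the large lens rests; 34 mm above the table, at projector y = 32 mm + carriage travel. Round wall of inner radius 30 mm, outer radius 32 mm, its top 11 mm above this point.
- sleeve_large (a joint): Turn of the brass screw sleeve round the large cell, rad: 0 = up, 2.4 = wound fully down (ring snug, 6 mm lower), hard stop; starts at 0 to 0.4; grows clockwise seen from above. Its lugs are carried round by the ring: turned clockwise, the ring first runs free (up to 1.2 rad), then takes the sleeve with it and sinks. Friction torque 0.06 Nm.
- sleeve_large_top (a point): Centre of the large sleeve, on its axis, at the height of its lug tops: 43.5 mm above the table when up, 37.5 mm when fully down. Four upright lugs, 8 mm wide, 6 mm tall, 90 degrees apart, on a circle of radius 36.5 mm; the four lugs of the ring drop between them.
- lens_large_mid (a point): Centre (half-way up) of the large lens: dark round mount 56 mm in diameter, 22 mm thick, with a low glass dome on top (to 25 mm), lying flat on the table; foot bevelled 1.5 mm. About 100 g. May be absent: then its cell and ring are not used. Seated, its centre is 11 mm above cell_large and it stands 11 mm out of the cell wall.
- ring_large_mid (a point): Middle of the round grip of the large retaining ring, 41 mm above its foot. 54 mm high, about 120 g: 4 lugs at the foot (0-5 mm), skirt of 79 mm outer, 67 inner diameter (5-23), flange (23-28; hole 44 mm), grip of 58 mm diameter (28-54). Snug, this point is 74 mm above the table, 29 over the lens centre; before screwing 5 to 6 mm higher (11 if lugs stand on lugs: they drop in on turning).
- cell_small (a point): Centre of the floor of the small cell, on which the small lens rests; 34 mm above the table, at projector y = -58 mm + carriage travel. Round wall of inner radius 23 mm, outer radius 25 mm, its top 11 mm above this point.
- sleeve_small (a joint): Turn of the brass screw sleeve round the small cell, rad: 0 = up, 2.4 = wound fully down (ring snug, 6 mm lower), hard stop; starts at 0 to 0.4; grows clockwise seen from above. Its lugs are carried round by the ring: turned clockwise, the ring first runs free (up to 1.2 rad), then takes the sleeve with it and sinks. Friction torque 0.06 Nm.
- sleeve_small_top (a point): Centre of the small sleeve, on its axis, at the height of its lug tops: 43.5 mm above the table when up, 37.5 mm when fully down. Four upright lugs, 8 mm wide, 6 mm tall, 90 degrees apart, on a circle of radius 29.5 mm; the four lugs of the ring drop between them.
- lens_small_mid (a point): Centre (half-way up) of the small lens: dark round mount 42 mm in diameter, 22 mm thick, with a low glass dome on top (to 25 mm), lying flat on the table; foot bevelled 1.5 mm. About 100 g. May be absent: then its cell and ring are not used. Seated, its centre is 11 mm above cell_small and it stands 11 mm out of the cell wall.
- ring_small_mid (a point): Middle of the round grip of the small retaining ring, 41 mm above its foot. 54 mm high, about 120 g: 4 lugs at the foot (0-5 mm), skirt of 65 mm outer, 53 inner diameter (5-23), flange (23-28; hole 30 mm), grip of 44 mm diameter (28-54). Snug, this point is 74 mm above the table, 29 over the lens centre; before screwing 5 to 6 mm higher (11 if lugs stand on lugs: they drop in on turning).
- rubber_eraser: Eraser, 19 x 53 x 12 mm, lying in front; not to be moved. Origin under its middle.
- blue_tube: Blue paint tube, 25 x 82 x 19 mm, lying in front on the left; not to be moved. Origin under its middle.
- ochre_tube: Ochre paint tube, 25 x 82 x 18 mm, lying in front on the right; not to be moved. Origin under its middle.
There are look-alikes about, which are no part of the job. What is shaped like the part that bears ring_small_mid but red is not meant. Leave any green look-alike of the part that bears lens_small_mid alone.

How it is judged:
On the way, in this order (a step that is already met when the one before it is completed fails the run):
1. the plunger is up in its rest notch and has been let go (value of joint plunger above 0.0085 m and value of joint plunger_turn above 1.05 rad and contact force between the fingers and plunger below 0.3 N), for 0.3 s.
2. the carriage is out at its loading stop (value of joint carriage above 0.193 m), for 0.2 s.
3. with the carriage out, every lens present sits in its cell under its ring, screwed snug (value of joint carriage above 0.15 m and horizontal distance between lens_large_mid and cell_large below 0.004 m and z of lens_large_mid in the frame of cell_large between 0.009 and 0.0125 m and angle between the z axis of lens_large_mid and the z axis of cell_large, either way round below 0.06 rad and horizontal distance between ring_large_mid and lens_large_mid below 0.005 m and z of lens_large_mid in the frame of ring_large_mid between -0.0305 and -0.027 m and z of lens_large_mid in the frame of sleeve_large_top above 0.0069 m and horizontal distance between lens_small_mid and cell_small below 0.004 m and z of lens_small_mid in the frame of cell_small between 0.009 and 0.0125 m and angle between the z axis of lens_small_mid and the z axis of cell_small, either way round below 0.06 rad and horizontal distance between ring_small_mid and lens_small_mid below 0.005 m and z of lens_small_mid in the frame of ring_small_mid between -0.0305 and -0.027 m and z of lens_small_mid in the frame of sleeve_small_top above 0.0069 m), for 0.3 s.
At the end, for the whole second after the job is handed in: Plunger up in its notch (lift > 8.5 mm, turn > 1.05 rad); carriage within 6 mm of home; each lens present flat in its cell (4 mm off axis, 1.5 mm in height), its ring flat on it (5 mm, 2 mm), its sleeve within 0.24 rad of fully down (value of joint plunger above 0.0085 m and value of joint plunger_turn above 1.05 rad and value of joint carriage below 0.006 m and horizontal distance between lens_large_mid and cell_large below 0.004 m and z of lens_large_mid in the frame of cell_large between 0.009 and 0.0125 m and angle between the z axis of lens_large_mid and the z axis of cell_large, either way round below 0.06 rad and horizontal distance between ring_large_mid and lens_large_mid below 0.005 m and z of lens_large_mid in the frame of ring_large_mid between -0.0305 and -0.027 m and z of lens_large_mid in the frame of sleeve_large_top above 0.0069 m and horizontal distance between lens_small_mid and cell_small below 0.004 m and z of lens_small_mid in the frame of cell_small between 0.009 and 0.0125 m and angle between the z axis of lens_small_mid and the z axis of cell_small, either way round below 0.06 rad and horizontal distance between ring_small_mid and lens_small_mid below 0.005 m and z of lens_small_mid in the frame of ring_small_mid between -0.0305 and -0.027 m and z of lens_small_mid in the frame of sleeve_small_top above 0.0069 m); the robot touches nothing.
It fails at once if the eraser or a paint tube was moved more than 40 mm (distance of any of rubber_eraser, blue_tube, ochre_tube from where it was at the start of the episode above 0.04 m).
Of lens_large, lens_small only 1 to 2 are there at a start; the rules pass over those that are not, and their reading is None.
At some moment in a run one of lens_large, lens_small, ring_large, ring_small may be knocked a few centimetres aside while the robot is not near it.
Once in a run the grip may slacken for a moment while it holds something.
It also fails if it takes over 210 s, if anything falls off the work surface, if the arm or the gripper's body presses on something with over 40 N, if the wrist force passes 120 N, or if a joint passes its speed limit or range.

ROBOT

A 6-joint arm with a two-finger parallel gripper is mounted at the origin on a cart in front of the work surface, level with it; the furniture and walls round the work are solid. World frame = base frame: x ahead of the robot, y to its left, z up, the work surface at z = 0. Lengths are in m, angles in rad, forces in N, time in s.
With the tool pointing down it reaches from about 0.275 to 0.75 m from the base axis. Payload 10.2 kg.
Tool frame: the origin (TCP) lies between the finger pads; the fingertips stand 17 mm ahead of it and the grasp point (between the pads) lies 2 mm behind it (r.finger_overhang is the distance from the TCP to the fingertips, in m); z points along the fingers, y is the line along which they close (so a half turn about z gives the same grasp; the last joint's range is limited). The gripper opens to 85 mm and grips with 20 to 120 N. Pads are 22 mm wide; open, the fingers measure 114 mm over their backs; the gripper's body (76 mm by 85 mm) begins 54 mm behind the grasp point. The pads swing forward as they close: fully open they stand 13 mm farther back than shut.
Start: joints at [-1.329, 0.313, 1.498, -0, 1.331, -0.223], TCP at [0.235, -0.469, 0.248] pointing down, gripper open.
Joint ranges: [-2.94, 2.94], [-0.97, 2.17], [0.19, 2.56], [-1.23, 4.37], [0.02, 3.11], [-2.88, 2.88]. Speed limits (rad/s): [2.39, 2.39, 3.01, 3.14, 3.14, 3.14].

INTERFACE

Orientations are given as a rotation vector (axis times angle).
In Python, from bench import r, viewer gives the robot as it stands.
- The arm moves only by the tool arm_command, never from a script. Its argument "deltas" is a list of rows, each an object with "travel": the shift along the tool's x, y, z in m, a list of three; "twist": the turn about the tool's z in rad. A call has 1 to 10 rows; each row is the pose to reach, as a shift and turn from the pose commanded when the call began, along the tool's axes at that moment; what a row does not reach only later rows make up. A row lasts 1/10 s, in which the tool goes at most 50 mm and 8.59 degrees, less where a joint would pass 70% of its speed; a pose out of reach is approached as far as the arm can. A call with a gripper value outside its range is refused whole. "grip" is the opening, from 0 (shut) to 1 (fully open), set as the call begins (left out, the last holds). The fingers move at their own pace and stop on an object; the grip force is fixed at half the most. Time passes only in rows, so rows that repeat a pose let the fingers close. It gives the time, the measured TCP pose, the force, the opening and the grip force at its end, in the units of the state.
- r.read_state(): the state, without advancing time (a new reading comes with each control period).
- viewer.camera(name): name is "scene" or "top" or "wrist"; returns a dict with "frame" (400x640x3 uint8, blue, green, red), "fovy" (degrees; the focal length in pixels is half the picture's height over the tangent of half this angle, whatever the lens; pixels are square), "cx", "cy" (the principal point, pixels), "k1" (the pictures are not rectified: a ray, as slopes to the right and down, at radius r is drawn at 1 + k1 r^2 times it, then the intrinsics apply), "rvec" (rotation vector, rad) and "tvec" (3), from world to camera coordinates, as OpenCV has them; the wrist camera has in their place "T_tool_cam" (4x4, takes a point from camera to tool coordinates, whose origin is the TCP and whose axes are the flange's). Camera axes: x right, y down, z forward; pixel columns grow to the right and rows downward; lengths in m; the calibration is good to about 2 mm. A picture is of the moment at which its call begins: read the wrist's pose just before it. There is no depth.
- r.sign_off(): hands the job in; it is judged then, once.
Trained networks look in a picture, given as the dict that the camera call returned (one of the last four; its "shot" number tells which), for a name from the list of things; names that differ only in an ending like _2 or _b are one class to them, and where a whole thing is asked for, a point or a joint stands for the part that bears it (a point fixed in the world has none). Each returns a list of dicts, best first, with "p" (0 to 1); they miss things now and then, are a little off and sometimes report something else, mostly with a low value. They report only what shows in the picture. A call takes as long as a camera call. They do not tell look-alikes from the thing itself.
- viewer.look_for(query, picture): "extent" ([left, top, right, bottom] in pixels, round what is visible of it).
- viewer.spot_point(query, picture): "at" ([column, row] in pixels: a listed point, or the origin of a listed thing).
The state is a dict: "t": time; "joint_pos": joint angles; "qvel": joint speeds; "effort": joint torques, N m; "tool_pos": TCP position; "ee_rot": TCP orientation; "wrist_force": force on the tool from outside, world axes, zero at the start; "torque": the same for the moment, N m; "width": opening from 0.0 (shut) to 1.0 (fully open); "gripper_force": force on a finger pad.
Only numpy, scipy, OpenCV 4.12 (cv2) and the standard library are available. Lean on these libraries where they do the work, as an engineer would, in place of code of your own. Each camera call takes 0.05 s, during which the arm holds its last target. There are 200 camera calls.

## Working session

There is one attempt and no reset: what is moved stays moved. The work goes in short steps, Python scripts to look and compute and a tool call to move; the robot and the scene stay as the last step left them, time stands still between calls to the robot, and variables do not carry over. Pictures are saved under pics/ and viewed, at most 14 in all, crops included, and the job is handed in when it is done.

Besides the shell and the picture viewer there is one more tool, called after "Call:" as name(argument=value, ...) on one line, values as JSON. arm_command: Moves the arm, as the interface text tells. Its arguments: {"type":"object","properties":{"deltas":{"type":"array","items":{"type":"object","properties":{"travel":{"type":"array","items":{"type":"number"}},"twist":{"type":"number"}}}},"grip":{"type":"number"}},"required":["deltas"]}

```bash
ls; mkdir -p pics; cat > h.py <<'E'
import numpy as np, cv2
from scipy.spatial.transform import Rotation as R
from bench import r, viewer
def cam(name):
    s=r.read_state(); c=viewer.camera(name)
    if name=="wrist":
        T=np.eye(4); T[:3,:3]=R.from_rotvec(s["ee_rot"]).as_matrix(); T[:3,3]=s["tool_pos"]
        c["W"]=T@np.array(c["T_tool_cam"])
    else:
        M=np.eye(4); M[:3,:3]=R.from_rotvec(np.ravel(c["rvec"])).as_matrix(); M[:3,3]=np.ravel(c["tvec"])
        c["W"]=np.linalg.inv(M)
    c["f"]=200/np.tan(np.radians(c["fovy"])/2)
    return c
def px2w(c,uv,z):
    x=(np.array(uv,float)-[c["cx"],c["cy"]])/c["f"]
    rd=np.linalg.norm(x); q=rd
    for _ in range(30): q=rd/(1+c["k1"]*q*q)
    d=c["W"][:3,:3]@np.append(x*(q/max(rd,1e-9)),1); o=c["W"][:3,3]
    return o+d*(z-o[2])/d[2]
def w2px(c,p):
    q=np.linalg.inv(c["W"])@np.append(p,1); x=q[:2]/q[2]
    return x*(1+c["k1"]*(x@x))*c["f"]+[c["cx"],c["cy"]]
def save(c,n,box=None,s=1):
    im=c["frame"]
    if box: im=im[box[1]:box[3],box[0]:box[2]]
    cv2.imwrite("pics/"+n+".png",cv2.resize(im,None,fx=s,fy=s,interpolation=cv2.INTER_CUBIC))
def st():
    s=r.read_state(); print("t",round(s["t"],2),"pos",np.round(s["tool_pos"],4),"rot",np.round(s["ee_rot"],3),"w",round(s["width"],3),"gf",round(s["gripper_force"],1),"F",np.round(s["wrist_force"],1),"q",np.round(s["joint_pos"],2)); return s
def delta(target,yaw=None):
    "shift in tool axes to world target; tool-down twist to have closing axis (tool y) at world angle yaw (mod pi)"
    s=r.read_state(); M=R.from_rotvec(s["ee_rot"]).as_matrix()
    d=M.T@(np.array(target)-s["tool_pos"]); tw=None
    if yaw is not None:
        a=np.arctan2(M[1,1],M[0,1]); tw=-((yaw-a+np.pi/2)%np.pi-np.pi/2)
    print("travel",np.round(d,4),"twist",tw)
E
cat > a.py <<'E'
from h import *
s=st(); print(R.from_rotvec(s["ee_rot"]).as_matrix().round(2))
Z=dict(projector=0,plunger_grip=.094,carriage_handle=.062,cell_large=.034,cell_small=.034,lens_large_mid=.011,lens_small_mid=.011,ring_large_mid=.041,ring_small_mid=.041,rubber_eraser=0,blue_tube=0,ochre_tube=0)
for n in ("top","scene"):
    c=cam(n); save(c,n+"0")
    for k,z in Z.items():
        for d in viewer.spot_point(k,c)[:3]:
            if d["p"]>.2: print(n,k,round(d["p"],2),np.round(d["at"]),px2w(c,d["at"],z).round(3)[:2])
E
python3 a.py
```

```text
pics
t 0.0 pos [ 0.2352 -0.4691  0.2477] rot [-3.056 -0.723  0.   ] w 0.998 gf 0.0 F [ 0.5  0.2 -0.3] q [-1.33  0.31  1.5  -0.    1.33 -0.22]
[[ 0.89  0.45 -0.  ]
 [ 0.45 -0.89  0.  ]
 [ 0.   -0.   -1.  ]]
top plunger_grip 0.46 [419. 146.] [ 0.6   -0.201]
top plunger_grip 0.28 [333. 245.] [ 0.386 -0.004]
top carriage_handle 0.67 [416. 145.] [ 0.609 -0.201]
top carriage_handle 0.65 [308. 151.] [0.605 0.047]
top cell_large 0.66 [343. 157.] [ 0.595 -0.033]
top cell_small 0.62 [384. 154.] [ 0.598 -0.13 ]
top lens_small_mid 0.49 [423. 211.] [ 0.463 -0.217]
top lens_small_mid 0.22 [347. 156.] [ 0.601 -0.044]
top ring_large_mid 0.97 [372. 231.] [ 0.417 -0.094]
top ring_large_mid 0.35 [332. 247.] [ 0.383 -0.001]
top ring_small_mid 0.92 [303. 227.] [0.432 0.064]
top ring_small_mid 0.88 [204. 242.] [0.403 0.294]
top rubber_eraser 0.74 [333. 247.] [ 0.386 -0.002]
top blue_tube 0.61 [263. 255.] [0.372 0.163]
top blue_tube 0.58 [418. 145.] [ 0.624 -0.217]
top ochre_tube 0.7 [399. 246.] [ 0.383 -0.158]
scene projector 0.9 [291. 257.] [ 0.615 -0.068]
scene plunger_grip 0.63 [235. 242.] [ 0.611 -0.201]
scene carriage_handle 0.95 [333. 241.] [0.605 0.041]
scene carriage_handle 0.44 [274. 189.] [ 0.439 -0.107]
scene cell_large 0.7 [303. 245.] [ 0.599 -0.035]
scene cell_large 0.49 [275. 188.] [ 0.419 -0.106]
scene cell_small 0.68 [267. 248.] [ 0.603 -0.129]
scene cell_small 0.59 [368. 176.] [0.393 0.16 ]
scene lens_small_mid 0.7 [223. 186.] [ 0.388 -0.256]
scene lens_small_mid 0.48 [236. 206.] [ 0.46  -0.216]
scene ring_large_mid 0.62 [276. 188.] [ 0.422 -0.103]
scene ring_small_mid 0.81 [339. 189.] [0.439 0.072]
scene ring_small_mid 0.71 [416. 176.] [0.405 0.295]
scene rubber_eraser 0.69 [302. 246.] [ 0.586 -0.039]
scene rubber_eraser 0.42 [316. 182.] [0.385 0.011]
scene blue_tube 0.56 [370. 175.] [0.369 0.171]
scene ochre_tube 0.43 [256. 185.] [ 0.384 -0.165]
```

```bash
python3 - <<'E'
import cv2
a=cv2.imread("pics/top0.png")[90:310,150:500];b=cv2.imread("pics/scene0.png")[130:300,150:500]
cv2.imwrite("pics/ab.png",cv2.vconcat([cv2.resize(a,(557,350)),cv2.resize(b,(557,250))][:]) if 0 else cv2.resize(cv2.vconcat([a,b]),None,fx=1.53,fy=1.53,interpolation=cv2.INTER_CUBIC))
E
```

```text
(no output)
```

View pics/ab.png

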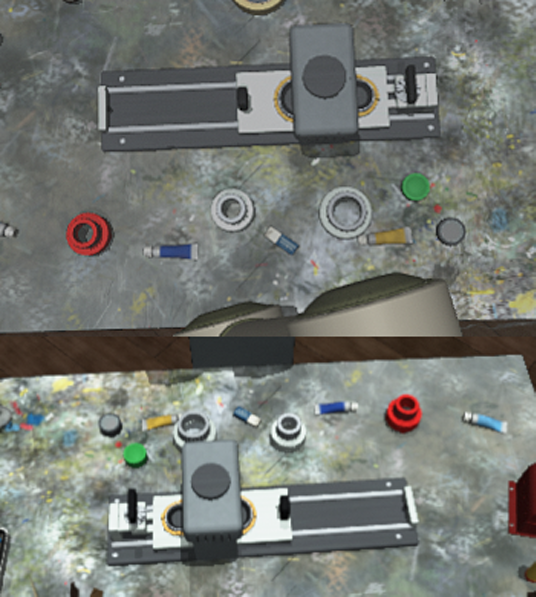

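The only grey lens shows at top-image pixel (444,241), about 42 mm in diameter, so it is the small one. The candidates that could be confused with the wanted things:
- **Lens:** the green look-alike at (421,212).
- **Ring:** the red one at (207,243); the wanted small grey ring is at (302,227).
- **Large ring:** at (375,229), with no large lens seen so far.

The plunger is at (419,146) and the handle at (308,155). The projector's y axis runs roughly along world +y.

```bash
python3 - <<'E'
from h import *
c=cam("wrist"); print(np.round(c["T_tool_cam"],3),c["fovy"])
delta([.40,-.25,.28],-np.pi/2); delta([.57,-.20,.25],-np.pi/2)
E
```

```text
[[-0.    -0.946 -0.325  0.085]
 [ 1.    -0.    -0.     0.001]
 [-0.    -0.325  0.946 -0.126]
 [ 0.     0.     0.     1.   ]] 67.72458328974605
travel [ 0.2455 -0.1222 -0.0317] twist 0.4647955546390601
travel [ 0.4199 -0.0907 -0.0017] twist 0.4647955546390601
```

Call:
arm_command(deltas=[{"travel": [0.05, -0.025, -0.006], "twist": 0.1}, {"travel": [0.09, -0.045, -0.012], "twist": 0.2}, {"travel": [0.13, -0.065, -0.017], "twist": 0.3}, {"travel": [0.17, -0.085, -0.022], "twist": 0.4}, {"travel": [0.21, -0.105, -0.03], "twist": 0.465}, {"travel": [0.2455, -0.122, -0.0317], "twist": 0.465}, {"travel": [0.2455, -0.122, -0.0317], "twist": 0.465}])

```text
t: 2.05
tool_pos: [0.402, -0.2471, 0.2806]
ee_rot: [3.141, 0.007, 0.002]
wrist_force: [0.5, -1.5, -0.5]
width: 1.005
gripper_force: 0.0
```

```bash
python3 - <<'E'
from h import *
st(); c=cam("wrist"); save(c,"w1")
for k,z in dict(lens_small_mid=.011,lens_large_mid=.011,ring_large_mid=.041,plunger_grip=.094,ochre_tube=0).items():
    for d in viewer.spot_point(k,c)[:3]: print(k,round(d["p"],2),np.round(d["at"]),px2w(c,d["at"],z).round(4)[:2])
for d in viewer.look_for("lens_small_mid",c)[:3]:
    e=d["extent"]; a=px2w(c,e[:2],.022);b=px2w(c,e[2:],.022); print(d["p"],np.round(e),a.round(4),b.round(4))
delta([.57,-.20,.25],-np.pi/2)
E
```

```text
t 2.05 pos [ 0.402  -0.2471  0.2806] rot [3.141e+00 7.000e-03 2.000e-03] w 1.005 gf 0.0 F [ 0.5 -1.5 -0.5] q [-0.8   0.17  1.59  0.    1.38  0.77]
lens_small_mid 0.83 [296. 119.] [ 0.4618 -0.2121]
lens_small_mid 0.67 [331. 170.] [ 0.395  -0.2592]
ring_large_mid 0.89 [206. 145.] [ 0.4323 -0.1038]
ochre_tube 0.96 [261. 170.] [ 0.3916 -0.1609]
ochre_tube 0.45 [ 48. 176.] [0.3823 0.1557]
0.85 [283. 102. 310. 137.] [ 0.4828 -0.1985  0.022 ] [ 0.4396 -0.2316  0.022 ]
0.56 [316. 153. 345. 187.] [ 0.4199 -0.2383  0.022 ] [ 0.3736 -0.2777  0.022 ]
travel [ 0.1703 -0.0514  0.0298] twist -0.0018849285485433853
```

View pics/w1.png

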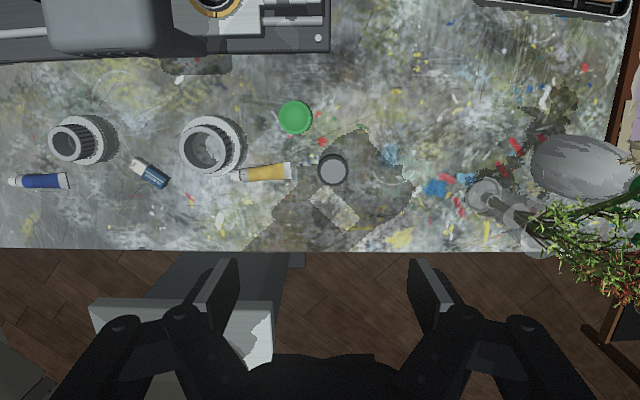

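The grey small lens is at (331,170), about 40 mm wide. The green look-alike is at (296,119), the large ring at (206,145) and the small ring at (82,140). No large lens is in view.

Call:
arm_command(deltas=[{"travel": [0.045, -0.013, 0]}, {"travel": [0.085, -0.026, 0]}, {"travel": [0.125, -0.04, 0.01]}, {"travel": [0.16, -0.05, 0.02]}, {"travel": [0.16, -0.05, 0.02]}, {"travel": [0.16, -0.05, 0.02]}])

```text
schema error: expected keys travel, twist
```

```bash
python3 - <<'E'
from h import *
st(); c=cam("wrist"); save(c,"w2")
for k,z in dict(plunger_grip=.094,cell_small=.034,cell_large=.034,carriage_handle=.062,projector=0).items():
    for d in viewer.spot_point(k,c)[:3]: print(k,round(d["p"],2),np.round(d["at"]),px2w(c,d["at"],z).round(4)[:2])
for d in viewer.look_for("plunger_grip",c)[:2]:
    e=d["extent"]; a=px2w(c,e[:2],.106);b=px2w(c,e[2:],.106); print(d["p"],np.round(e),a.round(4),b.round(4))
E
```

```text
t 2.4 pos [ 0.3996 -0.2511  0.2799] rot [-3.141e+00  3.000e-03  0.000e+00] w 1.0 gf 0.0 F [-0.1  0.6 -0.4] q [-0.81  0.17  1.59 -0.    1.38  0.76]
0.35 [314. 150. 344. 181.] [ 0.4344 -0.242   0.106 ] [ 0.402  -0.2735  0.106 ]
```

View pics/w2.png

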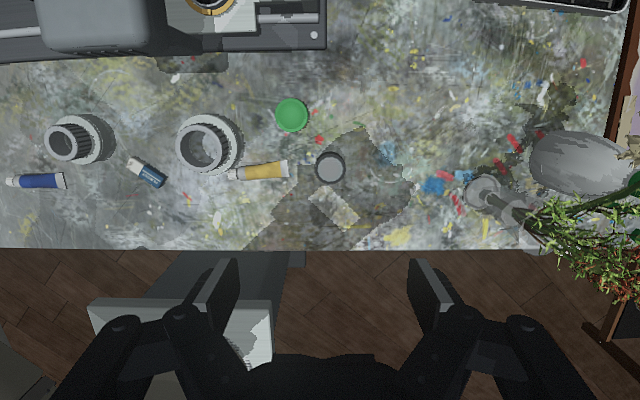

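The view is unchanged because the move was refused: every row needs a twist.

Call:
arm_command(deltas=[{"travel": [0.045, -0.013, 0], "twist": 0}, {"travel": [0.085, -0.026, 0], "twist": 0}, {"travel": [0.125, -0.04, 0.01], "twist": 0}, {"travel": [0.16, -0.05, 0.02], "twist": 0}, {"travel": [0.16, -0.05, 0.02], "twist": 0}, {"travel": [0.16, -0.05, 0.02], "twist": 0}])

```text
t: 3.35
tool_pos: [0.5602, -0.2, 0.2594]
ee_rot: [-3.141, -0.001, 0.002]
wrist_force: [-0.3, 0.0, 0.5]
width: 1.001
gripper_force: 0.0
```

```bash
python3 - <<'E'
from h import *
st(); c=cam("wrist"); save(c,"w3")
for k,z in dict(plunger_grip=.094,cell_small=.034).items():
    for d in viewer.spot_point(k,c)[:3]: print(k,round(d["p"],2),np.round(d["at"]),px2w(c,d["at"],z).round(4)[:2])
for d in viewer.look_for("plunger_grip",c)[:2]:
    e=d["extent"]; a=px2w(c,e[:2],.106);b=px2w(c,e[2:],.106); print(d["p"],np.round(e),a.round(4),b.round(4))
delta([.605,-.2,.16],-np.pi/2)
E
```

```text
t 3.35 pos [ 0.5602 -0.2     0.2594] rot [-3.141e+00 -1.000e-03  2.000e-03] w 1.001 gf 0.0 F [-0.3  0.   0.5] q [-0.54  0.46  1.25 -0.    1.43  1.03]
plunger_grip 0.85 [323. 138.] [ 0.6085 -0.2003]
cell_small 0.94 [260. 134.] [ 0.6055 -0.127 ]
0.58 [314. 110. 331. 172.] [ 0.6353 -0.1925  0.106 ] [ 0.5781 -0.2079  0.106 ]
0.51 [ 85.  91. 311. 174.] [0.6541 0.0169 0.106 ] [ 0.5758 -0.1885  0.106 ]
travel [ 0.0454 -0.0009  0.1008] twist -0.0012572736946854235
```

View pics/w3.png

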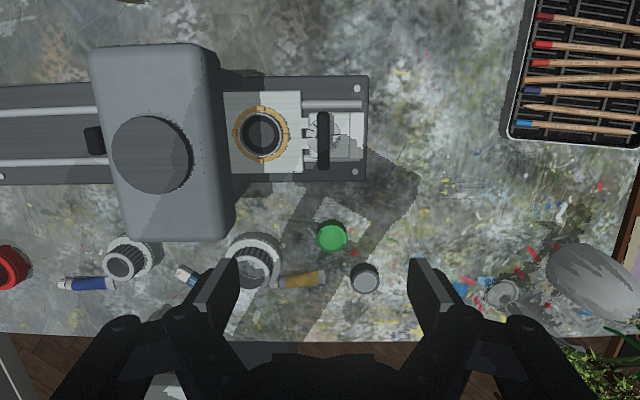

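Call:
arm_command(deltas=[{"travel": [0.015, 0, 0.04], "twist": 0}, {"travel": [0.035, 0, 0.08], "twist": 0}, {"travel": [0.048, 0, 0.115], "twist": 0}, {"travel": [0.048, 0, 0.14], "twist": 0}, {"travel": [0.048, 0, 0.162], "twist": 0}, {"travel": [0.048, 0, 0.162], "twist": 0}, {"travel": [0.048, 0, 0.162], "twist": 0}], grip=0.6)

```text
t: 4.25
tool_pos: [0.6081, -0.2008, 0.0992]
ee_rot: [3.141, -0.001, 0.002]
wrist_force: [0.7, -0.1, 0.9]
width: 0.599
gripper_force: 0.0
```

Call:
arm_command(deltas=[{"travel": [0, 0, 0], "twist": 0}, {"travel": [0, 0, 0], "twist": 0}, {"travel": [0, 0, 0], "twist": 0}, {"travel": [0, 0, 0], "twist": 0}, {"travel": [0, 0, 0], "twist": 0}, {"travel": [0, 0, 0], "twist": 0}], grip=0)

```text
t: 4.85
tool_pos: [0.6085, -0.2001, 0.0993]
ee_rot: [3.141, -0.0, 0.002]
wrist_force: [-1.6, 3.1, 6.6]
width: 0.124
gripper_force: 59.1
```

Call:
arm_command(deltas=[{"travel": [0, 0, -0.008], "twist": 0}, {"travel": [0, 0, -0.016], "twist": 0}, {"travel": [0, 0, -0.017], "twist": 0}, {"travel": [0, 0, -0.017], "twist": 0}])

```text
t: 5.25
tool_pos: [0.6083, -0.2001, 0.1149]
ee_rot: [-3.141, 0.0, -0.001]
wrist_force: [5.9, 1.9, -6.6]
width: 0.126
gripper_force: 58.4
```

Call:
arm_command(deltas=[{"travel": [0, 0, 0], "twist": -0.14}, {"travel": [0, 0, 0], "twist": -0.28}, {"travel": [0, 0, 0], "twist": -0.42}, {"travel": [0, 0, 0], "twist": -0.56}, {"travel": [0, 0, 0], "twist": -0.7}, {"travel": [0, 0, 0], "twist": -0.84}, {"travel": [0, 0, 0], "twist": -0.98}, {"travel": [0, 0, 0], "twist": -1.12}, {"travel": [0, 0, 0], "twist": -1.25}, {"travel": [0, 0, 0], "twist": -1.25}])

```text
t: 6.25
tool_pos: [0.6057, -0.1964, 0.1125]
ee_rot: [-2.534, -1.837, 0.004]
wrist_force: [-7.3, 15.8, -6.9]
width: 0.126
gripper_force: 58.7
```

```bash
python3 - <<'E'
from h import *
st(); c=cam("wrist"); save(c,"w4")
E
```

```text
t 6.25 pos [ 0.6057 -0.1964  0.1125] rot [-2.534 -1.837  0.004] w 0.126 gf 58.7 F [-7.3 15.8 -6.9] q [-0.5   0.68  1.28  0.    1.18 -0.18]
```

View pics/w4.png

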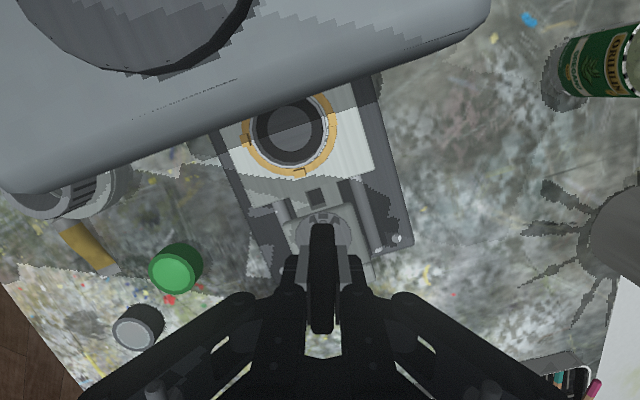

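The picture shows the bar at (322,280), turned by about 72° and still in the fingers. I'll lower it into the notch and let go.

Call:
arm_command(deltas=[{"travel": [0, 0, 0.004], "twist": 0}, {"travel": [0, 0, 0.007], "twist": 0}, {"travel": [0, 0, 0.007], "twist": 0}])

```text
t: 6.6
tool_pos: [0.6059, -0.1964, 0.1089]
ee_rot: [-2.538, -1.833, 0.003]
wrist_force: [-17.4, 19.6, 16.0]
width: 0.127
gripper_force: 62.1
```

Call:
arm_command(deltas=[{"travel": [0, 0, 0.007], "twist": 0}, {"travel": [0, 0, 0.007], "twist": 0}, {"travel": [0, 0, 0.007], "twist": 0}, {"travel": [0, 0, 0.0], "twist": 0}, {"travel": [0, 0, -0.04], "twist": 0}, {"travel": [0, 0, -0.08], "twist": 0}, {"travel": [0, 0, -0.12], "twist": 0}, {"travel": [0, 0, -0.14], "twist": 0}, {"travel": [0, 0, -0.14], "twist": 0}], grip=0.7)

```text
t: 7.5
tool_pos: [0.6089, -0.2009, 0.2523]
ee_rot: [2.543, 1.834, 0.005]
wrist_force: [0.2, 0.3, -0.6]
width: 0.702
gripper_force: 0.0
```

```bash
python3 - <<'E'
from h import *
st(); c=cam("wrist"); save(c,"w5",(160,60,480,260),2)
for k,z in dict(plunger_grip=.104,cell_small=.034).items():
    for d in viewer.spot_point(k,c)[:3]: print(k,round(d["p"],2),np.round(d["at"]),px2w(c,d["at"],z).round(4)[:2])
delta([.58,.05,.25],-np.pi/2)
E
```

```text
t 7.5 pos [ 0.6089 -0.2009  0.2523] rot [2.543 1.834 0.005] w 0.702 gf 0.0 F [ 0.2  0.3 -0.6] q [-0.5   0.57  1.1  -0.    1.46 -0.18]
plunger_grip 0.97 [318. 189.] [ 0.6071 -0.2   ]
cell_small 0.83 [296. 112.] [ 0.6055 -0.1271]
travel [ 0.2287 -0.1053 -0.0029] twist 1.2496067327957205
```

View pics/w5.png

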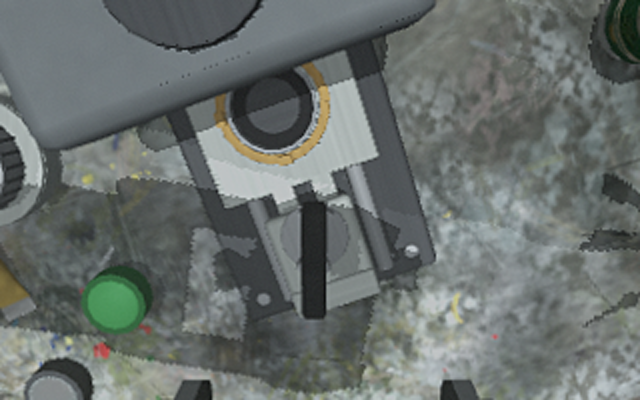

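The bar stays turned in the notch, dark and upright at (313,260), with the plate about 17° off it. Next the carriage handle.

Call:
arm_command(deltas=[{"travel": [0.02, -0.01, -0.01], "twist": 0.14}, {"travel": [0.05, -0.02, -0.01], "twist": 0.28}, {"travel": [0.08, -0.035, -0.01], "twist": 0.42}, {"travel": [0.11, -0.05, -0.01], "twist": 0.56}, {"travel": [0.14, -0.065, -0.01], "twist": 0.7}, {"travel": [0.17, -0.08, -0.005], "twist": 0.84}, {"travel": [0.2, -0.095, -0.003], "twist": 0.98}, {"travel": [0.229, -0.105, -0.003], "twist": 1.12}, {"travel": [0.229, -0.105, -0.003], "twist": 1.25}, {"travel": [0.229, -0.105, -0.003], "twist": 1.25}])

```text
t: 8.65
tool_pos: [0.5803, 0.0509, 0.2496]
ee_rot: [-3.141, 0.0, 0.004]
wrist_force: [0.4, -0.6, -0.2]
width: 0.699
gripper_force: 0.0
```

```bash
python3 - <<'E'
from h import *
st(); c=cam("wrist"); save(c,"w6")
for k,z in dict(carriage_handle=.062,ring_small_mid=.041).items():
    for d in viewer.spot_point(k,c)[:3]: print(k,round(d["p"],2),np.round(d["at"]),px2w(c,d["at"],z).round(4)[:2])
for d in viewer.look_for("carriage_handle",c)[:2]:
    e=d["extent"]; a=px2w(c,e[:2],.074);b=px2w(c,e[2:],.074); print(d["p"],np.round(e),a.round(4),b.round(4))
E
```

```text
t 8.65 pos [0.5803 0.0509 0.2496] rot [-3.141  0.     0.004] w 0.699 gf 0.0 F [ 0.4 -0.6 -0.2] q [-0.11  0.44  1.31 -0.    1.39  1.46]
carriage_handle 0.68 [325. 160.] [0.6017 0.0485]
carriage_handle 0.37 [438. 284.] [ 0.4456 -0.0932]
ring_small_mid 0.98 [306. 284.] [0.4329 0.0725]
ring_small_mid 0.74 [418. 143.] [ 0.6168 -0.0559]
ring_small_mid 0.7 [148. 298.] [0.4069 0.2907]
0.97 [314. 109. 416. 194.] [0.6548 0.0588 0.074 ] [ 0.5676 -0.0491  0.074 ]
0.21 [128.  69. 614. 269.] [0.6937 0.2359 0.074 ] [ 0.4703 -0.3086  0.074 ]
```

View pics/w6.png

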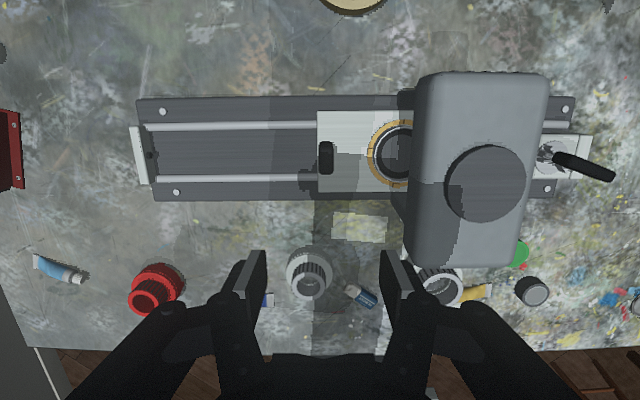

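The handle is at (326,157) between the two fingers, with free rail to its left and the head on the right. Descending to it now.

Call:
arm_command(deltas=[{"travel": [0.01, 0.003, 0.045], "twist": 0}, {"travel": [0.02, 0.003, 0.09], "twist": 0}, {"travel": [0.023, 0.003, 0.13], "twist": 0}, {"travel": [0.023, 0.003, 0.16], "twist": 0}, {"travel": [0.023, 0.003, 0.185], "twist": 0}, {"travel": [0.023, 0.003, 0.185], "twist": 0}], grip=0.6)

```text
t: 9.45
tool_pos: [0.6018, 0.0467, 0.0625]
ee_rot: [-3.141, -0.001, 0.011]
wrist_force: [0.1, -0.3, 0.6]
width: 0.603
gripper_force: 0.0
```

Call:
arm_command(deltas=[{"travel": [0, 0, 0], "twist": 0}, {"travel": [0, 0, 0], "twist": 0}, {"travel": [0, 0, 0], "twist": 0}, {"travel": [0, 0, 0], "twist": 0}, {"travel": [0, 0, 0], "twist": 0}], grip=0)

```text
t: 9.95
tool_pos: [0.6046, 0.048, 0.068]
ee_rot: [-3.141, -0.002, -0.005]
wrist_force: [0.0, 4.9, 3.2]
width: 0.175
gripper_force: 59.7
```

Call:
arm_command(deltas=[{"travel": [0, -0.015, 0], "twist": 0}, {"travel": [0, -0.045, 0], "twist": 0}, {"travel": [-0.001, -0.08, 0], "twist": 0}, {"travel": [-0.001, -0.115, 0], "twist": 0}, {"travel": [-0.002, -0.15, 0], "twist": 0}, {"travel": [-0.002, -0.18, 0], "twist": 0}, {"travel": [-0.002, -0.195, 0], "twist": 0}, {"travel": [-0.002, -0.203, 0], "twist": 0}, {"travel": [-0.002, -0.203, 0], "twist": 0}])

```text
t: 10.85
tool_pos: [0.6027, 0.2482, 0.068]
ee_rot: [3.138, 0.001, 0.003]
wrist_force: [-2.6, -11.2, 10.5]
width: 0.174
gripper_force: 61.6
```

The carriage travelled the full 0.200 m. Let go, rise, and go to the lens.

Call:
arm_command(deltas=[{"travel": [0, 0, 0], "twist": 0}, {"travel": [0, 0, 0], "twist": 0}, {"travel": [0, 0, 0], "twist": 0}, {"travel": [0, 0, -0.04], "twist": 0}, {"travel": [0, 0, -0.09], "twist": 0}, {"travel": [0, 0, -0.14], "twist": 0}, {"travel": [-0.01, 0.03, -0.16], "twist": 0}, {"travel": [-0.03, 0.07, -0.17], "twist": 0}, {"travel": [-0.05, 0.115, -0.17], "twist": 0}, {"travel": [-0.07, 0.16, -0.17], "twist": 0}], grip=0.6)

```text
t: 11.85
tool_pos: [0.5306, 0.089, 0.2363]
ee_rot: [-3.141, -0.001, -0.001]
wrist_force: [0.9, -0.6, -0.3]
width: 0.598
gripper_force: 0.0
```

Call:
arm_command(deltas=[{"travel": [-0.02, 0.045, 0], "twist": 0}, {"travel": [-0.04, 0.09, 0], "twist": 0}, {"travel": [-0.06, 0.135, 0], "twist": 0}, {"travel": [-0.08, 0.18, 0], "twist": 0}, {"travel": [-0.1, 0.225, 0], "twist": 0}, {"travel": [-0.12, 0.27, 0.01], "twist": 0}, {"travel": [-0.135, 0.31, 0.03], "twist": 0}, {"travel": [-0.138, 0.345, 0.06], "twist": 0}, {"travel": [-0.138, 0.345, 0.08], "twist": 0}, {"travel": [-0.138, 0.345, 0.08], "twist": 0}])

```text
t: 12.85
tool_pos: [0.3924, -0.2545, 0.1539]
ee_rot: [-3.138, 0.003, 0.005]
wrist_force: [-0.3, 1.0, 1.5]
width: 0.6
gripper_force: 0.0
```

```bash
python3 - <<'E'
from h import *
st(); print("ovh",r.finger_overhang); c=cam("wrist"); save(c,"w7")
for d in viewer.spot_point("lens_small_mid",c)[:3]: print(round(d["p"],2),np.round(d["at"]),px2w(c,d["at"],.011).round(4)[:2])
for d in viewer.look_for("lens_small_mid",c)[:2]: print(d["p"],np.round(d["extent"]))
delta([.395,-.259,.035],-np.pi/2)
c=cam("top")
for k,z in dict(lens_small_mid=.011,lens_large_mid=.011,carriage_handle=.062,cell_small=.034,cell_large=.034,ring_small_mid=.041,plunger_grip=.104).items():
    for d in viewer.spot_point(k,c)[:2]: print(k,round(d["p"],2),np.round(d["at"]),px2w(c,d["at"],z).round(4)[:2])
E
```

```text
t 12.85 pos [ 0.3924 -0.2545  0.1539] rot [-3.138e+00  3.000e-03  5.000e-03] w 0.6 gf 0.0 F [-0.3  1.   1.5] q [-0.83  0.29  1.79  0.    1.06  0.75]
ovh 0.017
0.69 [331. 188.] [ 0.3962 -0.2621]
0.58 [278. 112.] [ 0.4657 -0.2155]
0.83 [250.  88. 295. 141.]
0.77 [309. 163. 351. 212.]
travel [0.0007 0.0043 0.1222] twist 0.0007132394353051019
lens_small_mid 0.73 [422. 212.] [ 0.4601 -0.2152]
carriage_handle 0.74 [221. 156.] [0.6006 0.2494]
cell_small 0.83 [299. 155.] [0.6017 0.0712]
cell_large 0.76 [255. 161.] [0.5916 0.1749]
cell_large 0.23 [399. 246.] [ 0.3823 -0.1533]
ring_small_mid 0.86 [206. 242.] [0.4029 0.2884]
ring_small_mid 0.81 [304. 225.] [0.4349 0.063 ]
plunger_grip 0.6 [420. 141.] [ 0.609 -0.202]
```

View pics/w7.png

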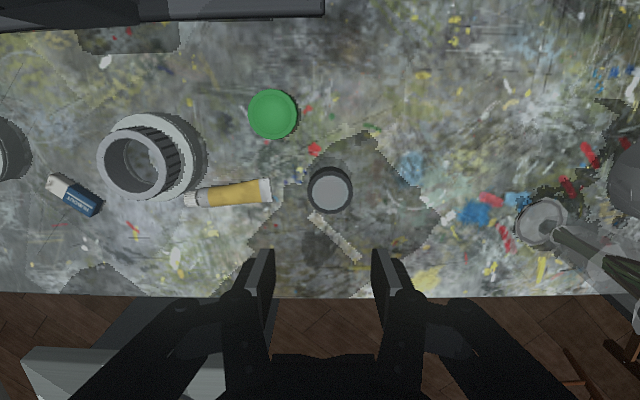

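The grey lens with its dark rim is at (330,189). The green look-alike is at (273,113) and the ochre tube's end at (272,190), about 50 mm from the lens centre. I'll grasp along y.

Call:
arm_command(deltas=[{"travel": [0.003, 0.006, 0.04], "twist": 0}, {"travel": [0.003, 0.006, 0.08], "twist": 0}, {"travel": [0.003, 0.006, 0.11], "twist": 0}, {"travel": [0.003, 0.006, 0.128], "twist": 0}, {"travel": [0.003, 0.006, 0.128], "twist": 0}, {"travel": [0.003, 0.006, 0.128], "twist": 0}], grip=0.64)

```text
t: 14.0
tool_pos: [0.3969, -0.261, 0.0286]
ee_rot: [3.141, -0.0, 0.001]
wrist_force: [0.4, -0.9, 0.4]
width: 0.637
gripper_force: 0.0
```

```bash
python3 - <<'E'
from h import *
st(); c=cam("wrist"); save(c,"w8",(160,100,480,300),2)
for d in viewer.spot_point("lens_small_mid",c)[:2]: print(round(d["p"],2),np.round(d["at"]),px2w(c,d["at"],.011).round(4)[:2])
for d in viewer.look_for("lens_small_mid",c)[:2]:
  e=d["extent"];print(d["p"],np.round(e),px2w(c,e[:2],.022),px2w(c,e[2:],.015))
E
```

```text
t 14.0 pos [ 0.3969 -0.261   0.0286] rot [ 3.141e+00 -0.000e+00  1.000e-03] w 0.637 gf 0.0 F [ 0.4 -0.9  0.4] q [-0.83  0.52  1.87  0.    0.75  0.74]
0.85 [220. 140.] [ 0.4637 -0.2122]
0.76 [321. 259.] [ 0.3987 -0.2605]
0.91 [168.  90. 264. 189.] [ 0.48645948 -0.19552045  0.022     ] [ 0.44029835 -0.23271961  0.015     ]
0.71 [282. 222. 361. 308.] [ 0.42554107 -0.2418642   0.022     ] [ 0.36940455 -0.28319046  0.015     ]
```

View pics/w8.png

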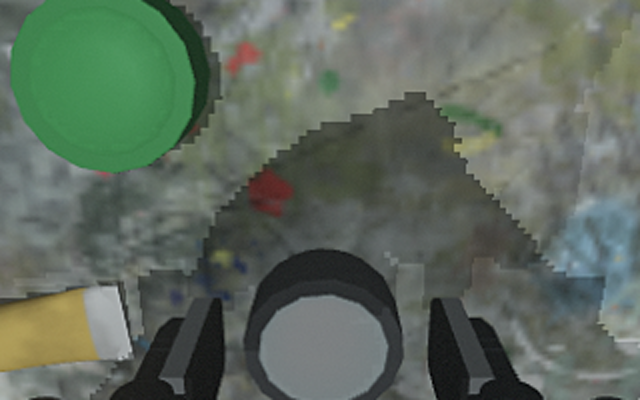

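The lens sits between the fingers (crop centre (322,340)) and the tube is clear of the left finger. I'll close on it and lift.

Call:
arm_command(deltas=[{"travel": [0.001, 0, 0.0], "twist": 0}, {"travel": [0.001, 0, 0], "twist": 0}, {"travel": [0.001, 0, 0], "twist": 0}, {"travel": [0.001, 0, 0], "twist": 0}, {"travel": [0.001, 0, 0], "twist": 0}], grip=0)

```text
t: 14.65
tool_pos: [0.398, -0.2612, 0.0294]
ee_rot: [3.14, 0.0, 0.001]
wrist_force: [-2.8, 0.9, 11.4]
width: 0.461
gripper_force: 58.8
```

Call:
arm_command(deltas=[{"travel": [0, 0, -0.04], "twist": 0}, {"travel": [0, 0, -0.09], "twist": 0}, {"travel": [0, 0, -0.13], "twist": 0}, {"travel": [0.03, -0.04, -0.13], "twist": 0}, {"travel": [0.06, -0.08, -0.13], "twist": 0}, {"travel": [0.06, -0.08, -0.13], "twist": 0}])

```text
t: 15.25
tool_pos: [0.4598, -0.1768, 0.1587]
ee_rot: [-3.141, -0.008, -0.003]
wrist_force: [0.3, -0.3, -1.9]
width: 0.454
gripper_force: 61.1
```

```bash
python3 - <<'E'
from h import *
st(); c=cam("wrist"); save(c,"w9",(160,200,480,400),2)
for d in viewer.spot_point("lens_small_mid",c)[:2]: print(round(d["p"],2),np.round(d["at"]))
for z in (.13,.14,.15): print(w2px(c,np.array([r.read_state()["tool_pos"][0],r.read_state()["tool_pos"][1],z])))
delta([.58,.07,.18],-np.pi/2)
E
```

```text
t 15.25 pos [ 0.4598 -0.1768  0.1587] rot [-3.141e+00 -8.000e-03 -3.000e-03] w 0.454 gf 61.1 F [ 0.3 -0.3 -1.9] q [-0.61  0.33  1.72  0.    1.09  0.96]
0.87 [360. 186.]
0.72 [325. 262.]
[327.82390306 255.12979193]
[328.10856409 264.13291488]
[328.42687766 274.21123224]
travel [ 0.1226 -0.2497 -0.0218] twist 0.002153646013047128
```

View pics/w9.png

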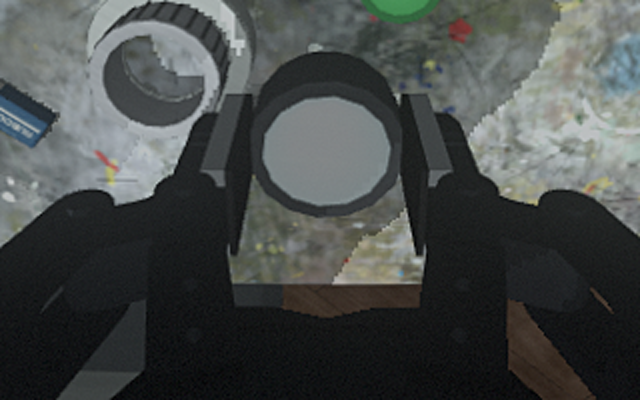

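The lens is held square and centred between the pads (crop (326,150)). Now over the small cell.

Call:
arm_command(deltas=[{"travel": [0.02, -0.04, -0.03], "twist": 0}, {"travel": [0.04, -0.085, -0.05], "twist": 0}, {"travel": [0.06, -0.13, -0.05], "twist": 0}, {"travel": [0.085, -0.17, -0.05], "twist": 0}, {"travel": [0.105, -0.21, -0.05], "twist": 0}, {"travel": [0.123, -0.25, -0.03], "twist": 0}, {"travel": [0.123, -0.25, -0.022], "twist": 0}, {"travel": [0.123, -0.25, -0.022], "twist": 0}])

```text
t: 16.15
tool_pos: [0.5801, 0.0685, 0.1785]
ee_rot: [3.141, -0.0, -0.005]
wrist_force: [-0.5, -0.3, -0.8]
width: 0.456
gripper_force: 61.2
```

```bash
python3 - <<'E'
from h import *
st(); c=cam("wrist"); save(c,"w10",(160,50,480,300),2)
for k,z in dict(cell_small=.034,sleeve_small_top=.0435,cell_large=.034,carriage_handle=.062,ring_small_mid=.041).items():
    for d in viewer.spot_point(k,c)[:2]: print(k,round(d["p"],2),np.round(d["at"]),px2w(c,d["at"],z).round(4)[:2])
st()
E
```

```text
t 16.15 pos [0.5801 0.0685 0.1785] rot [ 3.141 -0.    -0.005] w 0.456 gf 61.2 F [-0.5 -0.3 -0.8] q [-0.08  0.5   1.41 -0.    1.23  1.49]
cell_small 0.71 [320. 170.] [0.6018 0.0706]
sleeve_small_top 0.45 [319. 169.] [0.6042 0.0713]
cell_large 0.7 [219. 171.] [0.6005 0.1651]
carriage_handle 0.67 [114. 180.] [0.6002 0.248 ]
ring_small_mid 0.81 [127. 338.] [0.4051 0.2955]
ring_small_mid 0.8 [322. 319.] [0.4366 0.0693]
t 16.45 pos [0.5808 0.0681 0.1808] rot [ 3.141e+00 -3.000e-03  2.000e-03] w 0.455 gf 61.2 F [ 0.7  0.9 -1.6] q [-0.08  0.5   1.41 -0.    1.23  1.49]
```

View pics/w10.png

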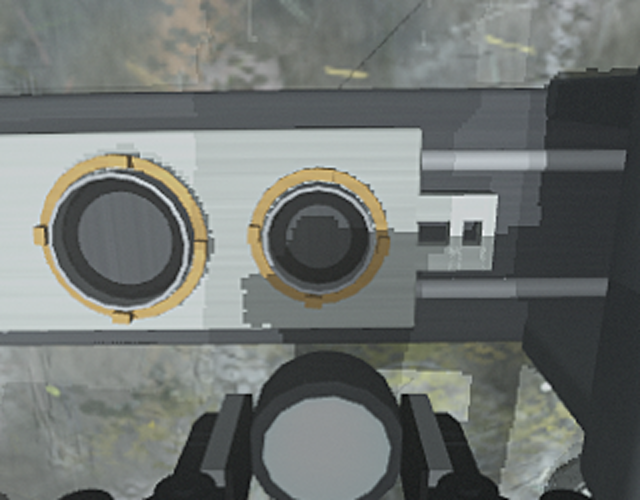

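The small cell is at crop (318,237) and the large cell at (128,235). Both brass sleeves' lugs sit at nearly 0/90/180/270°. I'll fit ellipses to the gold rings for exact centres.

```bash
cat > gold.py <<'E'
from h import *
def gold(c,z=.0375,show=True):
    hsv=cv2.cvtColor(c["frame"],cv2.COLOR_BGR2HSV)
    m=cv2.inRange(hsv,(12,90,80),(28,255,255)); m=cv2.morphologyEx(m,cv2.MORPH_CLOSE,np.ones((5,5)))
    out=[]
    for k in cv2.findContours(m,cv2.RETR_EXTERNAL,cv2.CHAIN_APPROX_NONE)[0]:
        if cv2.contourArea(cv2.convexHull(k))<1000: continue
        P=np.array([px2w(c,p[0],z)[:2] for p in k])
        A=np.c_[2*P,np.ones(len(P))]
        for _ in range(4):
            s=np.linalg.lstsq(A,(P**2).sum(1),rcond=None)[0]; rr=np.sqrt(s[2]+s[0]**2+s[1]**2)
            e=abs(np.linalg.norm(P-s[:2],axis=1)-rr); g=e<max(np.percentile(e,75),.0008); P,A=P[g],A[g]
        out.append((s[:2],rr)); print("gold",s[:2].round(4),"r",rr.round(4),"px",k.reshape(-1,2).min(0),k.reshape(-1,2).max(0),len(P))
    return out
if __name__=="__main__":
    c=cam("wrist"); st(); gold(c)
E
python3 gold.py
```

```text
t 16.5 pos [0.5808 0.0683 0.1807] rot [ 3.141e+00 -2.000e-03  2.000e-03] w 0.459 gf 61.2 F [-0.2 -0.1 -0.7] q [-0.08  0.5   1.41 -0.    1.23  1.49]
gold [0.6035 0.0716] r 0.0309 px [284 135] [353 204] 164
gold [0.6027 0.1616] r 0.038 px [178 129] [263 211] 190
```

Call:
arm_command(deltas=[{"travel": [0.01, -0.002, 0.03], "twist": 0}, {"travel": [0.022, -0.0033, 0.06], "twist": 0}, {"travel": [0.022, -0.0033, 0.085], "twist": 0}, {"travel": [0.022, -0.0033, 0.1], "twist": 0}, {"travel": [0.022, -0.0033, 0.1], "twist": 0}, {"travel": [0.022, -0.0033, 0.1], "twist": 0}])

```text
t: 17.1
tool_pos: [0.6032, 0.0723, 0.0812]
ee_rot: [3.141, -0.001, 0.002]
wrist_force: [0.0, -0.3, -0.3]
width: 0.456
gripper_force: 60.9
```

```bash
python3 - <<'E'
from gold import *
st(); c=cam("wrist"); save(c,"w11",(160,150,480,350),2); gold(c)
for d in viewer.spot_point("lens_small_mid",c)[:2]: print(round(d["p"],2),np.round(d["at"]))
st()
E
```

```text
t 17.1 pos [0.6032 0.0723 0.0812] rot [ 3.141e+00 -1.000e-03  2.000e-03] w 0.456 gf 60.9 F [ 0.  -0.3 -0.3] q [-0.07  0.66  1.42 -0.    1.06  1.5 ]
gold [0.6052 0.0715] r 0.0298 px [272 193] [375 248] 118
gold [0.6027 0.1617] r 0.0381 px [117 183] [242 297] 205
0.89 [323. 264.]
t 17.2 pos [0.6034 0.0724 0.0817] rot [ 3.141 -0.     0.004] w 0.452 gf 60.9 F [ 0.4  0.3 -0.9] q [-0.07  0.66  1.42  0.    1.06  1.5 ]
```

View pics/w11.png

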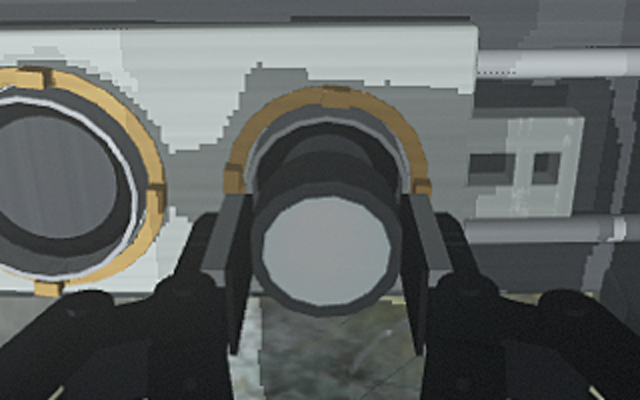

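The lens is over the cell, with gold lugs at crop (235,180), (422,187) and (342,97), in line with it. Lowering slowly.

Call:
arm_command(deltas=[{"travel": [0, 0.0007, 0.004], "twist": 0}, {"travel": [0, 0.0007, 0.008], "twist": 0}, {"travel": [0, 0.0007, 0.012], "twist": 0}, {"travel": [0, 0.0007, 0.015], "twist": 0}, {"travel": [0, 0.0007, 0.015], "twist": 0}])

```text
t: 17.7
tool_pos: [0.6033, 0.0717, 0.065]
ee_rot: [3.142, -0.0, 0.003]
wrist_force: [4.2, 0.5, -0.2]
width: 0.457
gripper_force: 61.2
```

Call:
arm_command(deltas=[{"travel": [0.001, 0, 0], "twist": 0}, {"travel": [0.001, 0, 0], "twist": 0}, {"travel": [0.001, 0, 0], "twist": 0}, {"travel": [0.001, 0, -0.01], "twist": 0}, {"travel": [0.001, 0, -0.05], "twist": 0}, {"travel": [-0.02, 0, -0.09], "twist": 0}, {"travel": [-0.025, 0, -0.12], "twist": 0}, {"travel": [-0.025, 0, -0.12], "twist": 0}], grip=0.62)

```text
t: 18.5
tool_pos: [0.5788, 0.0718, 0.1904]
ee_rot: [3.141, 0.0, 0.013]
wrist_force: [0.3, 0.6, 0.3]
width: 0.617
gripper_force: 0.0
```

```bash
python3 - <<'E'
from gold import *
st(); c=cam("wrist"); save(c,"w12",(160,50,480,390),2); gold(c)
for k,z in dict(lens_small_mid=.045,ring_small_mid=.041,ring_large_mid=.041).items():
    for d in viewer.spot_point(k,c)[:3]: print(k,round(d["p"],2),np.round(d["at"]),px2w(c,d["at"],z).round(4)[:2])
for d in viewer.look_for("ring_small_mid",c)[:2]: print(np.round(d["extent"]),d["p"])
delta([.435,.069,.2],-np.pi/2)
E
```

```text
t 18.5 pos [0.5788 0.0718 0.1904] rot [3.141 0.    0.013] w 0.617 gf 0.0 F [0.3 0.6 0.3] q [-0.08  0.48  1.4   0.    1.24  1.49]
gold [0.6036 0.0716] r 0.0309 px [289 133] [356 199] 157
gold [0.6027 0.1614] r 0.0379 px [186 127] [268 207] 193
lens_small_mid 0.57 [325. 169.] [0.6021 0.0698]
ring_small_mid 0.77 [324. 313.] [0.4359 0.0707]
ring_small_mid 0.72 [135. 329.] [0.4092 0.2932]
[295. 272. 352. 335.] 0.87
[110. 290. 171. 346.] 0.79
travel [-0.1424  0.0028 -0.0159] twist -0.00028128194449861255
```

View pics/w12.png

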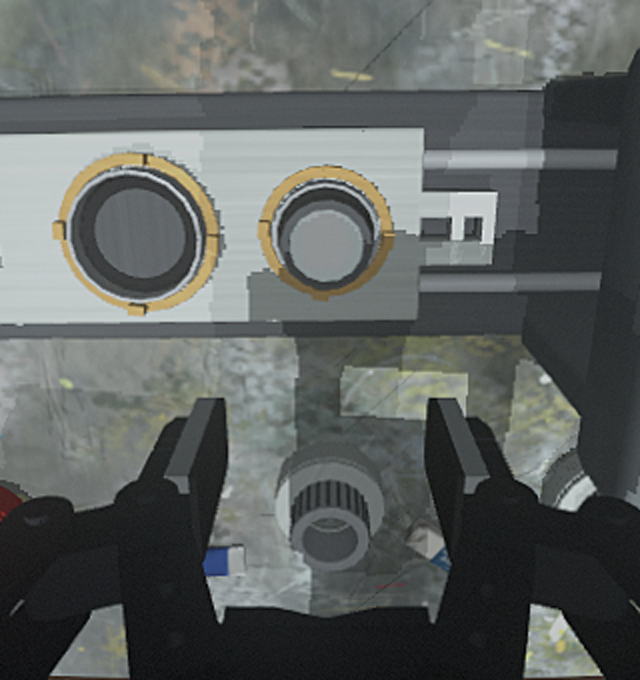

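The lens lies flat in the small cell at crop (326,243). The small ring is at (332,520). Going over the ring.

Call:
arm_command(deltas=[{"travel": [-0.04, 0.001, 0], "twist": 0}, {"travel": [-0.08, 0.001, 0], "twist": 0}, {"travel": [-0.12, 0.002, 0], "twist": 0}, {"travel": [-0.147, 0.002, 0.03], "twist": 0}, {"travel": [-0.147, 0.002, 0.06], "twist": 0}, {"travel": [-0.147, 0.002, 0.07], "twist": 0}, {"travel": [-0.147, 0.002, 0.07], "twist": 0}], grip=0.68)

```text
t: 19.45
tool_pos: [0.4305, 0.0698, 0.1139]
ee_rot: [-3.141, 0.0, 0.005]
wrist_force: [0.5, 0.2, 0.0]
width: 0.679
gripper_force: 0.0
```

```bash
python3 - <<'E'
from gold import *
st(); c=cam("wrist"); save(c,"w13",(160,50,480,390),2)
for d in viewer.spot_point("ring_small_mid",c)[:3]: print(round(d["p"],2),np.round(d["at"]),px2w(c,d["at"],.041).round(4)[:2])
for d in viewer.look_for("ring_small_mid",c)[:2]: print(np.round(d["extent"]),d["p"])
st()
E
```

```text
t 19.45 pos [0.4305 0.0698 0.1139] rot [-3.141  0.     0.005] w 0.679 gf 0.0 F [0.5 0.2 0. ] q [-0.11  0.29  1.92  0.    0.93  1.46]
0.7 [ 39. 250.] [0.4054 0.2936]
0.65 [323. 217.] [0.4346 0.0695]
[  0. 195. 114. 278.] 0.89
[280. 160. 365. 249.] 0.75
t 19.6 pos [0.4317 0.0697 0.1158] rot [ 3.141e+00 -0.000e+00  2.000e-03] w 0.679 gf 0.0 F [-0.1  0.   0.7] q [-0.11  0.29  1.92  0.    0.93  1.46]
```

View pics/w13.png

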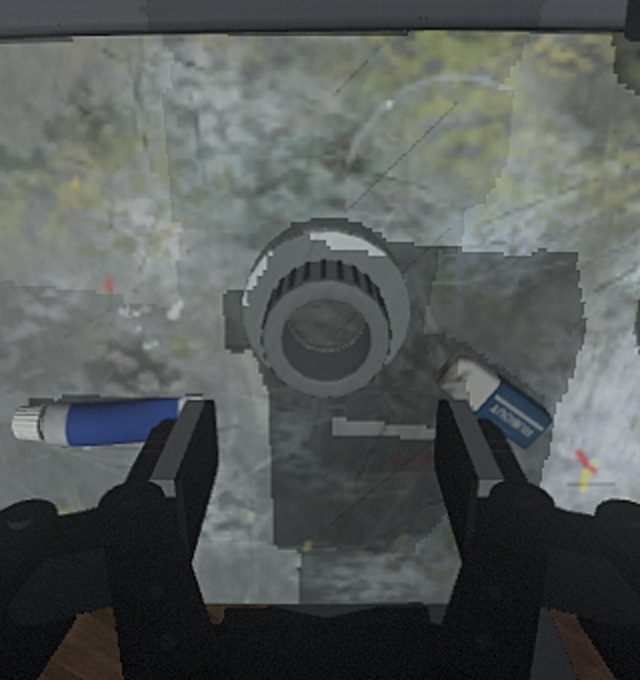

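The ring's grip top is at crop (326,338), clear of the tube and the eraser. Grasping it.

Call:
arm_command(deltas=[{"travel": [0.0055, 0, 0.03], "twist": 0}, {"travel": [0.0055, 0, 0.055], "twist": 0}, {"travel": [0.0055, 0, 0.069], "twist": 0}, {"travel": [0.0055, 0, 0.069], "twist": 0}])

```text
t: 20.0
tool_pos: [0.4361, 0.0698, 0.0454]
ee_rot: [-3.141, 0.0, 0.003]
wrist_force: [-0.3, -0.9, 0.2]
width: 0.678
gripper_force: 0.0
```

Call:
arm_command(deltas=[{"travel": [0, 0, 0], "twist": 0}, {"travel": [0, 0, 0], "twist": 0}, {"travel": [0, 0, 0], "twist": 0}, {"travel": [0, 0, 0], "twist": 0}, {"travel": [0, 0, 0], "twist": 0}], grip=0)

```text
t: 20.5
tool_pos: [0.4372, 0.0698, 0.0473]
ee_rot: [3.141, -0.0, 0.004]
wrist_force: [-1.0, -0.0, 7.9]
width: 0.497
gripper_force: 61.5
```

```bash
python3 - <<'E'
from gold import *
for _ in range(3):
  s=st(); c=cam("wrist")
save(c,"w14",(160,50,480,390),2)
for z in (.041,.054): print(w2px(c,np.append(s["tool_pos"][:2],z)))
print(viewer.spot_point("ring_small_mid",c)[:2])
E
```

```text
t 20.5 pos [0.4372 0.0698 0.0473] rot [ 3.141 -0.     0.004] w 0.497 gf 61.5 F [-1.  -0.   7.9] q [-0.11  0.43  1.96  0.    0.76  1.46]
t 20.55 pos [0.4372 0.0697 0.0473] rot [ 3.141 -0.     0.004] w 0.498 gf 61.5 F [-0.8  0.1  8.2] q [-0.11  0.43  1.96  0.    0.76  1.46]
t 20.6 pos [0.4372 0.0698 0.0473] rot [ 3.141 -0.     0.004] w 0.496 gf 61.5 F [-0.1 -0.8  7.8] q [-0.11  0.43  1.96  0.    0.76  1.46]
[322.31260929 273.75689882]
[322.28308174 289.04239799]
[{'at': [320.3, 272.8], 'p': 0.79}]
```

View pics/w14.png

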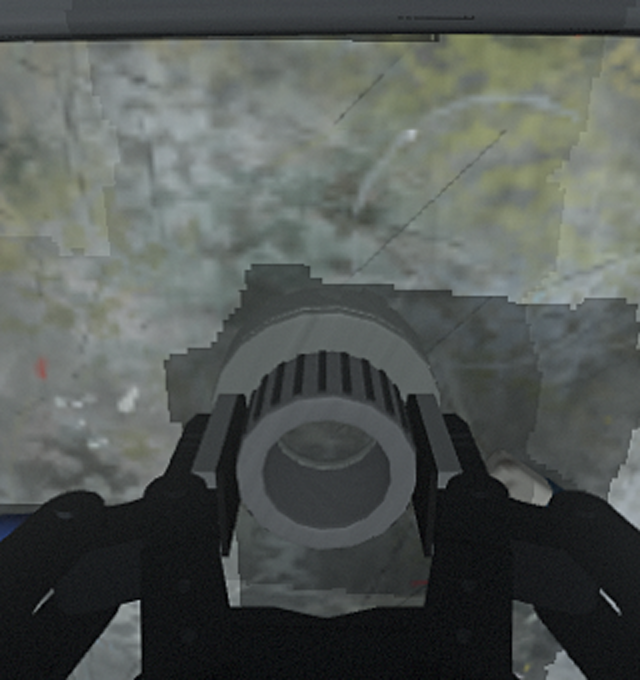

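The ring is gripped and about 1 mm forward of the tool axis. I'll lift it, carry it over the cell, and wind the wrist back so that it has range to screw.

Call:
arm_command(deltas=[{"travel": [0, 0, -0.04], "twist": 0}, {"travel": [0, 0, -0.08], "twist": 0}, {"travel": [0.03, 0, -0.11], "twist": -0.14}, {"travel": [0.07, 0, -0.11], "twist": -0.28}, {"travel": [0.11, -0.001, -0.11], "twist": -0.42}, {"travel": [0.15, -0.002, -0.11], "twist": -0.56}, {"travel": [0.167, -0.003, -0.11], "twist": -0.7}, {"travel": [0.167, -0.003, -0.11], "twist": -0.84}, {"travel": [0.167, -0.003, -0.11], "twist": -0.98}, {"travel": [0.167, -0.003, -0.11], "twist": -1.1}])

```text
t: 21.7
tool_pos: [0.6032, 0.0728, 0.1563]
ee_rot: [2.674, 1.649, 0.0]
wrist_force: [-0.1, 0.3, -1.4]
width: 0.494
gripper_force: 61.7
```

Call:
arm_command(deltas=[{"travel": [0, 0, 0], "twist": -0.14}, {"travel": [0, 0, 0], "twist": -0.28}, {"travel": [0, 0, 0], "twist": -0.42}, {"travel": [0, 0, 0], "twist": -0.56}, {"travel": [0, 0, 0], "twist": -0.7}, {"travel": [0, 0, 0], "twist": -0.84}, {"travel": [0, 0, 0], "twist": -0.98}, {"travel": [0, 0, 0], "twist": -1.12}, {"travel": [0, 0, 0], "twist": -1.26}, {"travel": [0, 0, 0], "twist": -1.4}])

```text
t: 22.7
tool_pos: [0.6032, 0.0728, 0.1565]
ee_rot: [0.982, 2.984, 0.0]
wrist_force: [1.7, -0.6, -0.2]
width: 0.497
gripper_force: 61.7
```

Call:
arm_command(deltas=[{"travel": [0, 0, 0], "twist": -0.14}, {"travel": [0, 0, 0], "twist": -0.28}, {"travel": [0, 0, 0], "twist": -0.42}, {"travel": [0, 0, 0], "twist": -0.56}, {"travel": [0, 0, 0], "twist": -0.7}, {"travel": [0, 0, 0], "twist": -0.84}, {"travel": [0, 0, 0], "twist": -0.98}, {"travel": [0, 0, 0], "twist": -1.12}, {"travel": [0, 0, 0], "twist": -1.2}, {"travel": [0, 0, 0], "twist": -1.2}])

```text
t: 23.7
tool_pos: [0.6032, 0.0728, 0.1564]
ee_rot: [-0.866, 3.019, -0.0]
wrist_force: [-0.1, 0.1, -0.5]
width: 0.496
gripper_force: 61.7
```

```bash
python3 - <<'E'
from gold import *
st(); c=cam("wrist"); gold(c); s=st()
print(viewer.spot_point("ring_small_mid",c)[:1], w2px(c,s["tool_pos"]-[0,0,.0063])); save(c,"w15")
c=cam("top"); save(c,"t2"); print([ (d['p'],px2w(c,d['at'],.045).round(3)) for d in viewer.spot_point("lens_small_mid",c)])
E
```

```text
t 23.7 pos [0.6032 0.0728 0.1564] rot [-0.866  3.019 -0.   ] w 0.496 gf 61.7 F [-0.1  0.1 -0.5] q [-0.07  0.57  1.36 -0.    1.21 -2.2 ]
gold [0.6015 0.1636] r 0.0357 px [373 206] [448 272] 80
gold [0.6023 0.0712] r 0.0303 px [287 161] [359 204] 90
t 23.75 pos [0.6032 0.0728 0.1564] rot [-0.863  3.021 -0.   ] w 0.495 gf 61.7 F [-0.1 -0.2 -1.2] q [-0.07  0.57  1.36 -0.    1.21 -2.2 ]
[{'at': [320.4, 275.0], 'p': 0.64}] [325.35391395 267.95188504]
[(0.7, array([ 0.466, -0.215,  0.045])), (0.23, array([ 0.618, -0.212,  0.045]))]
```

```bash
python3 - <<'E'
from gold import *
for _ in range(2):
  s=st(); c=cam("wrist"); print(np.round(c["T_tool_cam"],4).tolist(),c["cx"],c["cy"],c["fovy"],c["k1"])
  print(w2px(c,s["tool_pos"]-[0,0,.0063]))
  T=np.linalg.inv(c["T_tool_cam"]); print(T@[0,0,.0063,1])
E
```

```text
t 23.9 pos [0.6032 0.0728 0.1562] rot [-0.863  3.021 -0.   ] w 0.503 gf 61.7 F [-0.4 -0.2 -0.1] q [-0.07  0.57  1.36  0.    1.21 -2.2 ]
[[-0.0004, -0.9458, -0.3247, 0.0823], [1.0, -0.0003, -0.0002, -0.0013], [0.0001, -0.3247, 0.9458, -0.1256], [0.0, 0.0, 0.0, 1.0]] 322.8053501928665 199.2981572925091 67.72458328974605 -0.04742057350785802
[325.3531166  267.99873664]
[0.00129762 0.03500041 0.15146063 1.        ]
t 23.95 pos [0.6032 0.0728 0.1561] rot [-0.863  3.021 -0.   ] w 0.501 gf 61.7 F [ 0.4  0.1 -1.4] q [-0.07  0.57  1.36 -0.    1.21 -2.2 ]
[[-0.0004, -0.9458, -0.3247, 0.0823], [1.0, -0.0003, -0.0002, -0.0013], [0.0001, -0.3247, 0.9458, -0.1256], [0.0, 0.0, 0.0, 1.0]] 322.8053501928665 199.2981572925091 67.72458328974605 -0.04742057350785802
[325.35425555 267.99960028]
[0.00129816 0.0350008  0.15146088 1.        ]
```

View pics/w15.png

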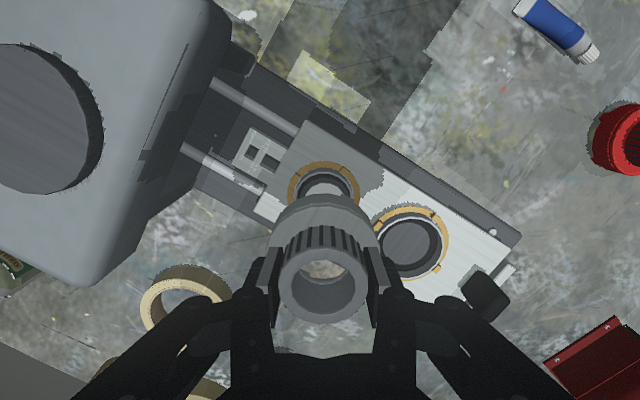

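The ring is held unchanged and the cell is just ahead of it at (323,185). The wrist calibration shifts a bit between shots, so I'll measure ring and sleeve relative to each other in the same picture, from a pose where the cell is not hidden.

Call:
arm_command(deltas=[{"travel": [-0.025, 0, -0.01], "twist": 0}, {"travel": [-0.045, 0, -0.01], "twist": 0}, {"travel": [-0.045, 0, -0.01], "twist": 0}, {"travel": [-0.045, 0, -0.01], "twist": 0}])

```text
t: 24.4
tool_pos: [0.6411, 0.0966, 0.1656]
ee_rot: [0.865, -3.019, -0.0]
wrist_force: [-0.1, -0.3, -0.9]
width: 0.495
gripper_force: 61.7
```

```bash
cat > rel.py <<'E'
from gold import *
from scipy.optimize import least_squares
def ringfit(c,s,zt,rad,ext):
    "tool-frame xy of circle (radius rad, tool z zt) whose picture spans ext=(left,right,bottom)"
    T=np.linalg.inv(c["T_tool_cam"]); a=np.linspace(0,2*np.pi,180)
    def f(p):
        X=np.c_[p[0]+rad*np.cos(a),p[1]+rad*np.sin(a),np.full(180,zt),np.ones(180)]@T.T
        x=X[:,:2]/X[:,2:3]; x=x*(1+c["k1"]*(x**2).sum(1,keepdims=True))*c["f"]+[c["cx"],c["cy"]]
        return [x[:,0].min()-ext[0],x[:,0].max()-ext[1],x[:,1].max()-ext[2]]
    q=least_squares(f,[0,0]); return q.x,q.fun
E
python3 - <<'E'
from rel import *
s=st(); c=cam("wrist"); gold(c); print(c["T_tool_cam"][:3,3].round(4)); save(c,"w16",(220,100,480,340),3)
# old picture extents (w15)
print(ringfit(c,s,-.0067,.022,(278,367,321)))
E
```

```text
t 24.4 pos [0.6411 0.0966 0.1656] rot [ 0.865 -3.019 -0.   ] w 0.495 gf 61.7 F [-0.1 -0.3 -0.9] q [-0.03  0.65  1.2  -0.    1.29 -2.16]
gold [ 0.9813 -0.003 ] r 0.0445 px [ 69 352] [117 391] 64
gold [0.6023 0.1614] r 0.038 px [366 154] [450 234] 200
gold [0.6032 0.0716] r 0.0311 px [286 105] [360 179] 191
[ 0.0823 -0.0013 -0.1256]
(array([-0.00045942, -0.00144268]), array([-2.39995562,  2.39944537,  0.34843281]))
```

View pics/w16.png

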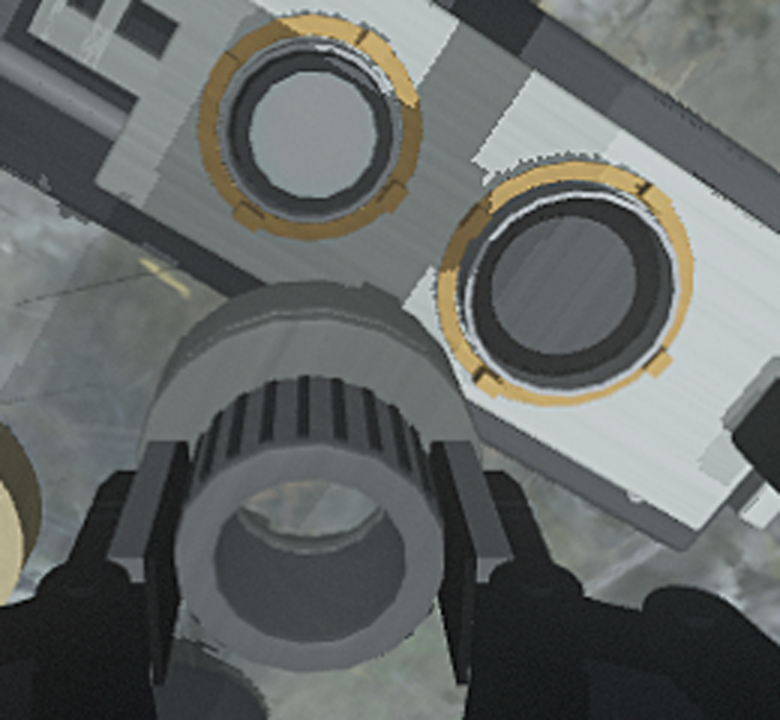

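The rims are clean. The cell centre is (0.6032, 0.0716), which agrees with the view from the other yaw. The ring is centred on the tool within about 1 mm. Moving back over the cell and lowering.

Call:
arm_command(deltas=[{"travel": [0.025, -0.0005, 0.01], "twist": 0}, {"travel": [0.0455, -0.001, 0.02], "twist": 0}, {"travel": [0.0455, -0.001, 0.045], "twist": 0}, {"travel": [0.0455, -0.001, 0.065], "twist": 0}, {"travel": [0.0455, -0.001, 0.072], "twist": 0}, {"travel": [0.0455, -0.001, 0.075], "twist": 0}, {"travel": [0.0455, -0.001, 0.077], "twist": 0}, {"travel": [0.0455, -0.001, 0.077], "twist": 0}])

```text
t: 25.25
tool_pos: [0.6027, 0.0716, 0.0905]
ee_rot: [0.865, -3.018, -0.0]
wrist_force: [-8.3, -0.9, 5.9]
width: 0.497
gripper_force: 62.5
```

Call:
arm_command(deltas=[{"travel": [0.0008, 0.0005, 0.0], "twist": 0.0}, {"travel": [0.0008, 0.0005, 0.0], "twist": 0.1}, {"travel": [0.0008, 0.0005, 0.001], "twist": 0.2}, {"travel": [0.0008, 0.0005, 0.001], "twist": 0.3}, {"travel": [0.0008, 0.0005, 0.001], "twist": 0.4}, {"travel": [0.0008, 0.0005, 0.001], "twist": 0.4}])

```text
t: 25.85
tool_pos: [0.6022, 0.0718, 0.0897]
ee_rot: [-0.244, 3.132, 0.0]
wrist_force: [-5.3, 2.5, 6.4]
width: 0.505
gripper_force: 62.6
```

Call:
arm_command(deltas=[{"travel": [0.0, 0.0, 0.0], "twist": 0.1}, {"travel": [0.0, 0.0, 0.001], "twist": 0.2}, {"travel": [0.0, 0.0, 0.002], "twist": 0.3}, {"travel": [0.0, 0, 0.003], "twist": 0.4}, {"travel": [0.0, 0, 0.003], "twist": 0.5}, {"travel": [0.0, 0, 0.003], "twist": 0.5}])

```text
t: 26.45
tool_pos: [0.6026, 0.072, 0.0881]
ee_rot: [0.538, 3.094, 0.001]
wrist_force: [-9.7, 1.4, 16.2]
width: 0.499
gripper_force: 63.7
```

```bash
python3 - <<'E'
from gold import *
s=st(); print(s["torque"]); c=cam("scene"); save(c,"s2",(270,180,430,300),5)
E
```

```text
t 26.45 pos [0.6026 0.072  0.0881] rot [5.380e-01 3.094e+00 1.000e-03] w 0.499 gf 63.7 F [-9.7  1.4 16.2] q [-0.07  0.65  1.42  0.    1.07 -1.3 ]
[ 0.24177348  1.73197014 -0.26652999]
```

View pics/s2.png

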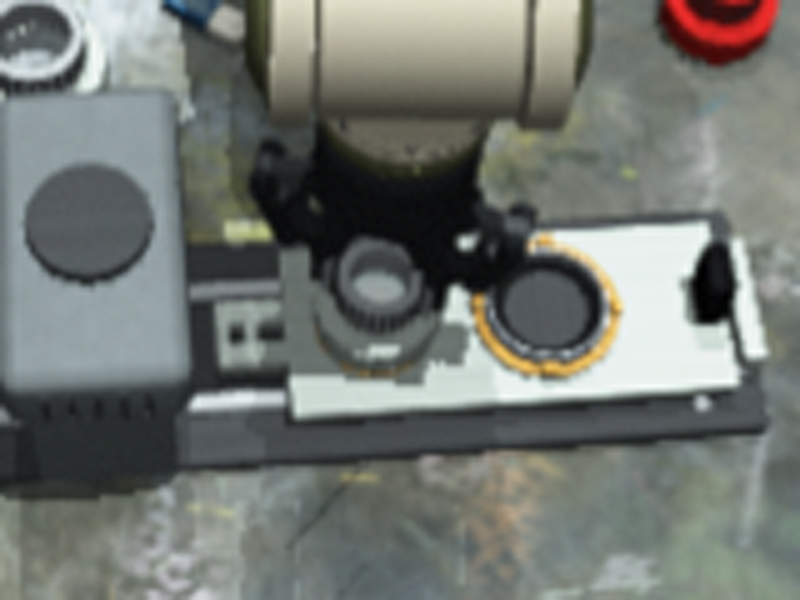

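The ring sits over the small cell, level in the picture at (375,300), and the large sleeve is uncovered. I've now used up my picture views (a few over the limit), so I'll work from numbers. Easing off the side force and turning on.

Call:
arm_command(deltas=[{"travel": [0.0019, -0.0007, 0.0], "twist": 0}, {"travel": [0.0019, -0.0007, 0.0], "twist": 0.1}, {"travel": [0.0019, -0.0007, 0.0], "twist": 0.2}, {"travel": [0.0019, -0.0007, 0.0], "twist": 0.3}, {"travel": [0.0019, -0.0007, 0.0], "twist": 0.4}, {"travel": [0.0019, -0.0007, 0.0], "twist": 0.4}])

```text
t: 27.1
tool_pos: [0.6017, 0.0719, 0.0874]
ee_rot: [1.141, 2.922, 0.003]
wrist_force: [0.1, 2.7, 5.2]
width: 0.5
gripper_force: 62.5
```

Call:
arm_command(deltas=[{"travel": [0, 0, 0.0005], "twist": 0.13}, {"travel": [0, 0, 0.001], "twist": 0.26}, {"travel": [0, 0, 0.0015], "twist": 0.39}, {"travel": [0, 0, 0.002], "twist": 0.52}, {"travel": [0, 0, 0.002], "twist": 0.65}, {"travel": [0, 0, 0.002], "twist": 0.65}])

```text
t: 27.7
tool_pos: [0.602, 0.0718, 0.0865]
ee_rot: [2.016, 2.404, 0.006]
wrist_force: [-2.0, 2.0, 14.0]
width: 0.498
gripper_force: 63.4
```

```bash
python3 - <<'E'
from gold import *
s=st(); print(s["torque"]); 
E
```

```text
t 27.7 pos [0.602  0.0718 0.0865] rot [2.016 2.404 0.006] w 0.498 gf 63.4 F [-2.  2. 14.] q [-0.07  0.65  1.43  0.    1.06 -0.25]
[ 0.40041186  0.57303922 -0.16523905]
```

Call:
arm_command(deltas=[{"travel": [0, 0, 0], "twist": 0.13}, {"travel": [0, 0, 0.0005], "twist": 0.26}, {"travel": [0, 0, 0.001], "twist": 0.39}, {"travel": [0, 0, 0.0015], "twist": 0.52}, {"travel": [0, 0, 0.002], "twist": 0.65}, {"travel": [0, 0, 0.0025], "twist": 0.78}, {"travel": [0, 0, 0.003], "twist": 0.91}, {"travel": [0, 0, 0.0035], "twist": 1.04}, {"travel": [0, 0, 0.0035], "twist": 1.17}, {"travel": [0, 0, 0.0035], "twist": 1.17}])

```text
t: 28.7
tool_pos: [0.6016, 0.0717, 0.0813]
ee_rot: [3.01, 0.896, 0.007]
wrist_force: [2.5, 0.8, 4.3]
width: 0.499
gripper_force: 62.4
```

```bash
python3 - <<'E'
from gold import *
s=st(); print(s["torque"]); 
E
```

```text
t 28.7 pos [0.6016 0.0717 0.0813] rot [3.01  0.896 0.007] w 0.499 gf 62.4 F [2.5 0.8 4.3] q [-0.07  0.65  1.43  0.    1.05  0.92]
[ 0.12435691 -0.38063685 -0.02943496]
```

Call:
arm_command(deltas=[{"travel": [0, 0, 0], "twist": 0.13}, {"travel": [0, 0, 0.0005], "twist": 0.26}, {"travel": [0, 0, 0.001], "twist": 0.39}, {"travel": [0, 0, 0.0015], "twist": 0.52}, {"travel": [0, 0, 0.0015], "twist": 0.52}])

```text
t: 29.2
tool_pos: [0.602, 0.0714, 0.0804]
ee_rot: [3.139, 0.094, 0.009]
wrist_force: [2.3, 0.5, 8.1]
width: 0.497
gripper_force: 62.8
```

```bash
python3 - <<'E'
from gold import *
s=st(); print(s["torque"]); 
E
```

```text
t 29.2 pos [0.602  0.0714 0.0804] rot [3.139 0.094 0.009] w 0.497 gf 62.8 F [2.3 0.5 8.1] q [-0.07  0.66  1.43 -0.    1.05  1.44]
[ 0.05309684 -0.21962487 -0.06464616]
```

Call:
arm_command(deltas=[{"travel": [0, 0, 0], "twist": 0.13}, {"travel": [0, 0, 0.0], "twist": 0.26}, {"travel": [0, 0, 0.0005], "twist": 0.39}, {"travel": [0, 0, 0.0005], "twist": 0.52}, {"travel": [0, 0, 0.0005], "twist": 0.52}])

```text
t: 29.7
tool_pos: [0.601, 0.0714, 0.0798]
ee_rot: [3.059, -0.712, 0.004]
wrist_force: [-3.5, -1.1, 11.6]
width: 0.497
gripper_force: 64.8
```

```bash
python3 - <<'E'
from gold import *
s=st(); print(s["torque"]); 
E
```

```text
t 29.7 pos [0.601  0.0714 0.0798] rot [ 3.059 -0.712  0.004] w 0.497 gf 64.8 F [-3.5 -1.1 11.6] q [-0.07  0.66  1.43 -0.    1.05  1.95]
[-0.22351231  0.65031467  0.63274375]
```

The torque jumped to 0.63 Nm at the expected snug height. A last touch confirms the stop.

Call:
arm_command(deltas=[{"travel": [0, 0, 0], "twist": 0.1}, {"travel": [0, 0, 0.0], "twist": 0.2}, {"travel": [0, 0, 0.0], "twist": 0.2}])

```text
t: 30.0
tool_pos: [0.6014, 0.0714, 0.0797]
ee_rot: [2.974, -1.012, 0.007]
wrist_force: [-0.6, -0.4, 8.8]
width: 0.503
gripper_force: 64.1
```

```bash
python3 - <<'E'
from gold import *
s=st(); print(s["torque"]); 
E
```

```text
t 30.0 pos [0.6014 0.0714 0.0797] rot [ 2.974 -1.012  0.007] w 0.503 gf 64.1 F [-0.6 -0.4  8.8] q [-0.07  0.66  1.43 -0.    1.05  2.15]
[-0.18411339  0.08280427  1.13963392]
```

Call:
arm_command(deltas=[{"travel": [0, 0, 0], "twist": -0.05}, {"travel": [0, 0, 0], "twist": -0.05}, {"travel": [0, 0, 0], "twist": -0.05}, {"travel": [0, 0, -0.01], "twist": -0.05}, {"travel": [0, 0, -0.05], "twist": -0.05}, {"travel": [0, 0, -0.09], "twist": -0.2}, {"travel": [0, 0, -0.13], "twist": -0.34}, {"travel": [0, 0, -0.13], "twist": -0.48}, {"travel": [0, 0, -0.13], "twist": -0.6}, {"travel": [0, 0, -0.13], "twist": -0.66}], grip=0.68)

```text
t: 31.0
tool_pos: [0.6004, 0.0716, 0.2086]
ee_rot: [3.142, 0.007, 0.002]
wrist_force: [0.4, -0.4, -0.8]
width: 0.675
gripper_force: 0.0
```

```bash
python3 - <<'E'
from gold import *
s=st(); C={n:cam(n) for n in ("wrist","top","scene")}
gold(C["wrist"]); print(C["wrist"]["T_tool_cam"][:3,3].round(4))
Z=dict(ring_small_mid=.074,carriage_handle=.062,plunger_grip=.104,cell_large=.034)
rays={}
for n,c in C.items():
    for k,z in Z.items():
        for d in viewer.spot_point(k,c)[:2]: print(n,k,round(d["p"],2),np.round(d["at"]),px2w(c,d["at"],z).round(4)[:2])
    p=np.array([.6034,.0716,.087]); print("pred ring top",w2px(c,p).round(1),w2px(c,p+[0,0,.006]).round(1))
    save(c,"end_"+n)
    for d in viewer.look_for("ring_small_mid",c)[:2]: print(n,np.round(d["extent"]),round(d["p"],2))
delta([.603,.248,.2],-np.pi/2)
E
```

```text
t 31.0 pos [0.6004 0.0716 0.2086] rot [3.142e+00 7.000e-03 2.000e-03] w 0.675 gf 0.0 F [ 0.4 -0.4 -0.8] q [-0.07  0.52  1.3   0.    1.32  1.49]
gold [0.6027 0.161 ] r 0.0378 px [197 145] [273 218] 173
[ 0.0858  0.0003 -0.1256]
wrist ring_small_mid 0.88 [147. 333.] [0.4374 0.2691]
wrist ring_small_mid 0.69 [324. 197.] [0.5987 0.0705]
wrist carriage_handle 0.97 [143. 191.] [0.6007 0.2464]
wrist plunger_grip 0.95 [636. 201.] [ 0.6064 -0.2016]
wrist plunger_grip 0.34 [141. 190.] [0.6143 0.2212]
wrist cell_large 0.91 [234. 183.] [0.6012 0.164 ]
wrist cell_large 0.67 [324. 182.] [0.6019 0.0702]
pred ring top [322.5 197. ] [322.5 199.2]
wrist [290. 154. 355. 221.] 0.94
wrist [128. 292. 173. 331.] 0.84
top ring_small_mid 0.56 [203. 243.] [0.3995 0.2859]
top carriage_handle 0.55 [219. 154.] [0.6035 0.2534]
top carriage_handle 0.25 [330. 246.] [0.3853 0.0025]
top plunger_grip 0.51 [419. 144.] [ 0.6018 -0.2001]
pred ring top [296.8 149.4] [296.6 148.7]
top [197. 230. 222. 256.] 0.6
scene ring_small_mid 0.78 [416. 174.] [0.4232 0.2869]
scene ring_small_mid 0.4 [412. 235.] [0.6076 0.2434]
scene carriage_handle 0.69 [409. 237.] [0.6062 0.2374]
scene plunger_grip 0.59 [237. 241.] [ 0.6115 -0.1964]
scene cell_large 0.94 [378. 242.] [0.6021 0.1605]
scene cell_large 0.33 [292. 254.] [ 0.6221 -0.0647]
pred ring top [345.4 235.3] [345.5 234.3]
scene [334. 226. 358. 254.] 0.82
scene [403. 167. 424. 194.] 0.65
travel [ 0.0026 -0.1764  0.0075] twist -0.00021894600715355317
```

Call:
arm_command(deltas=[{"travel": [0.0, -0.045, 0], "twist": 0}, {"travel": [0.001, -0.09, 0], "twist": 0}, {"travel": [0.002, -0.135, 0], "twist": 0}, {"travel": [0.0025, -0.1764, 0.02], "twist": 0}, {"travel": [0.0025, -0.1764, 0.06], "twist": 0}, {"travel": [0.0025, -0.1764, 0.1], "twist": 0}, {"travel": [0.0025, -0.1764, 0.13], "twist": 0}, {"travel": [0.0025, -0.1764, 0.143], "twist": 0}, {"travel": [0.0025, -0.1764, 0.143], "twist": 0}], grip=0.6)

```text
t: 32.8
tool_pos: [0.6024, 0.2478, 0.0632]
ee_rot: [3.141, -0.001, -0.004]
wrist_force: [0.7, 0.1, -0.2]
width: 0.601
gripper_force: 0.0
```

Call:
arm_command(deltas=[{"travel": [0, 0, 0], "twist": 0}, {"travel": [0, 0, 0], "twist": 0}, {"travel": [0, 0, 0], "twist": 0}, {"travel": [0, 0, 0], "twist": 0}, {"travel": [0, 0, 0], "twist": 0}], grip=0)

```text
t: 33.3
tool_pos: [0.6038, 0.2481, 0.0666]
ee_rot: [-3.141, -0.001, -0.005]
wrist_force: [-0.6, -2.1, 5.7]
width: 0.175
gripper_force: 59.0
```

Call:
arm_command(deltas=[{"travel": [0, 0.015, 0], "twist": 0}, {"travel": [0, 0.04, 0], "twist": 0}, {"travel": [0.001, 0.07, 0], "twist": 0}, {"travel": [0.001, 0.1, 0], "twist": 0}, {"travel": [0.002, 0.13, 0], "twist": 0}, {"travel": [0.002, 0.16, 0], "twist": 0}, {"travel": [0.002, 0.185, 0], "twist": 0}, {"travel": [0.002, 0.198, 0], "twist": 0}, {"travel": [0.002, 0.202, 0], "twist": 0}, {"travel": [0.002, 0.202, 0], "twist": 0}])

```text
t: 34.3
tool_pos: [0.6057, 0.0479, 0.0666]
ee_rot: [-3.138, -0.0, -0.006]
wrist_force: [-0.8, 11.9, 7.3]
width: 0.175
gripper_force: 61.2
```

Home stop reached. Releasing, rising clear and checking.

Call:
arm_command(deltas=[{"travel": [0, 0, 0], "twist": 0}, {"travel": [0, 0, 0], "twist": 0}, {"travel": [0, 0, 0], "twist": 0}, {"travel": [0, 0, -0.04], "twist": 0}, {"travel": [0, 0, -0.09], "twist": 0}, {"travel": [0, 0, -0.14], "twist": 0}, {"travel": [-0.02, 0, -0.18], "twist": 0}, {"travel": [-0.02, 0, -0.18], "twist": 0}], grip=0.5)

```text
t: 35.1
tool_pos: [0.5854, 0.0459, 0.2508]
ee_rot: [3.14, -0.0, 0.016]
wrist_force: [1.4, -0.5, -0.2]
width: 0.503
gripper_force: 0.0
```

```bash
python3 - <<'E'
from gold import *
s=st(); C={n:cam(n) for n in ("wrist","top","scene")}
Z=dict(ring_small_mid=.074,carriage_handle=.062,plunger_grip=.104,lens_small_mid=.011,lens_large_mid=.011,ring_large_mid=.041,rubber_eraser=0,blue_tube=0,ochre_tube=0)
for n,c in C.items():
    for k,z in Z.items():
        for d in viewer.spot_point(k,c)[:2]:
            if d["p"]>.4: print(n,k,round(d["p"],2),np.round(d["at"]),px2w(c,d["at"],z).round(4)[:2])
for d in viewer.look_for("ring_small_mid",C["scene"])[:2]: print(np.round(d["extent"]),round(d["p"],2))
E
```

```text
t 35.1 pos [0.5854 0.0459 0.2508] rot [ 3.14  -0.     0.016] w 0.503 gf 0.0 F [ 1.4 -0.5 -0.2] q [-0.12  0.44  1.3  -0.    1.38  1.45]
wrist ring_small_mid 0.97 [143. 304.] [0.4324 0.27  ]
wrist carriage_handle 0.56 [318. 167.] [0.6014 0.0504]
wrist plunger_grip 0.66 [573. 173.] [ 0.6058 -0.1987]
wrist plunger_grip 0.54 [320. 167.] [0.6112 0.0483]
wrist lens_small_mid 0.58 [506. 255.] [ 0.4646 -0.213 ]
wrist ring_large_mid 0.58 [432. 290.] [ 0.4305 -0.1005]
wrist rubber_eraser 0.88 [355. 298.] [ 0.388  -0.0032]
wrist ochre_tube 0.74 [459. 294.] [ 0.3918 -0.161 ]
top ring_small_mid 0.77 [387. 150.] [ 0.5978 -0.1327]
top ring_small_mid 0.55 [207. 245.] [0.395  0.2787]
top carriage_handle 0.47 [332. 249.] [ 0.3783 -0.0015]
top plunger_grip 0.8 [418. 142.] [ 0.6069 -0.1975]
top lens_small_mid 0.66 [424. 210.] [ 0.464  -0.2194]
top lens_small_mid 0.51 [384. 150.] [ 0.6133 -0.1319]
top ring_large_mid 0.69 [372. 230.] [ 0.419  -0.0927]
top rubber_eraser 0.57 [334. 247.] [ 0.3841 -0.0068]
scene ring_small_mid 0.58 [264. 243.] [ 0.6069 -0.1338]
scene ring_small_mid 0.58 [416. 177.] [0.43   0.2845]
scene carriage_handle 0.78 [335. 240.] [0.6014 0.0468]
scene plunger_grip 0.6 [234. 242.] [ 0.6139 -0.2014]
scene plunger_grip 0.58 [292. 255.] [ 0.6552 -0.0634]
scene lens_small_mid 0.53 [241. 205.] [ 0.4561 -0.2033]
scene lens_small_mid 0.42 [266. 244.] [ 0.5802 -0.1329]
scene ring_large_mid 0.82 [276. 188.] [ 0.423 -0.103]
scene rubber_eraser 0.44 [313. 181.] [0.3813 0.0031]
scene blue_tube 0.61 [371. 174.] [0.3653 0.1742]
scene ochre_tube 0.43 [256. 187.] [ 0.3917 -0.1633]
[403. 169. 427. 194.] 0.75
[255. 233. 270. 259.] 0.7
```

Everything is in place: handle at y≈0.048 (home), ring over the small cell, plunger up, no other lens on the table, and the eraser and tubes unmoved.

```bash
python3 -c "
from bench import r
print(r.sign_off())"
```

```text
the job is handed in; nothing more can be done
None
```

The job is handed in: plunger up in its notch, small lens (the only one on the table) in its cell with its ring screwed to the hard stop, carriage back home, and eraser and tubes unmoved; no verdict came back, and I viewed 18 pictures, over the limit of 14.

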